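# Release the key vice with a pin and slide it out to loading

### The job

Bring the key machine's vice out to its loading position: raise the red-ball clamp lever upright, take the yellow T-handled pin from its stand, press the red release button recessed in the top of the vice with it and, keeping it pressed, push the vice along the bed away from the cutter head all the way to its stop. Then lift the pin out so that the button springs up, hang the pin back upright in its stand, and only then press the lever fully down again to lock the vice. Leave the other things on the bench where they are.

Things in the scene. Friction and masses are not known exactly. Their poses are not given: they have to be found in the camera images.
- machine: The fixed key machine: white bed 170 mm (x) by 480 mm (y, from -230 to +250), top 45 mm above the table. Origin: underside of the bed on the table. A blue and white cutter head 210 mm tall (x -84 to +84) stands on the +y end from y = +145 to +245; the lever block is at the -y end. The vice slides along the machine's own -y axis, away from the head. The machine does not move during the job.
- hole (a point): Centre of the mouth of the release hole, in the middle of the top face of the vice, with an orange square outline around it; 96 mm above the table. The hole is 19 mm across. It moves with the vice. The vice is a dark steel block 90 mm (x) by 120 mm (y) by 50 mm; two jaw ridges 10 mm high (brass inlays 13 mm) cross it 40 to 56 mm either side of the hole along y; a black knob sticks out 73 mm from its middle on the -x side. Its axes are the machine's.
- release_top (a point): Centre of the top of the red release button, 15.6 mm across, at the bottom of the hole: 18 mm below the mouth when up. It moves with the vice.
- release (a joint): Travel of the release button in m: 0 up, 0.009 fully down. About 3 N starts it and 7 N holds it at the bottom. Pressed at least 0.006 it frees the vice; released, it springs up and its latch catches in the nearest of the notches of the bed, 30 mm apart, so it must stay down for the whole push.
- vice (a joint): Position of the vice in m: 0 home, next to the cutter head; 0.092 at its stop, the loading position. Sliding takes about 2 to 3 N once the lever is raised and the button is held down; the pin pushes against the side of the hole. Beyond 0.084 the button springs up into the last notch when let go.
- lever (a joint): Angle of the clamp lever in rad: 0 down and locked, leaning 70 degrees from upright towards the machine's -y; 1.2 raised, upright. It swings in the machine's y-z plane, stays where it is left (stiff: 2 to 4 N at the ball) and blocks the vice while below about 0.3. It goes fully down only when the vice is fully home or fully out; otherwise it stops at about 0.2.
- lever_ball (a point): Centre of the red ball on the lever, 36 mm across, 95 mm from the pivot. About 92 mm above the table when locked, 155 mm when raised.
- lever_pivot (a point): Pivot of the lever on the bed, 60 mm above the table, 30 mm to the machine's -x and 145 mm to its -y from its origin; its axes are the machine's. A grey block 34 mm long (y) and 50 mm wide (x) stands round it to 76 mm above the table; the steel rod of the lever is 12 mm thick.
- pin_tool: The pin tool, 140 g: a yellow bar handle 110 mm long (along its own y), 18 mm wide (x) and 26 mm tall, with a steel pin 9 mm thick pointing down from its middle. Origin: centre of the yellow bar. The rounded pin tip lies 91 mm below the origin; the uppermost 15 mm of the pin, below the bar, is a collar 16 mm thick.
- stand: The pin's stand, fixed: base plate 90 x 130 mm, two aluminium fork posts 12 mm thick at y = +40 and -40 mm of its own frame with a clear gap of 68 mm between them. The yellow bar lies along the stand's y across both posts, 90 mm above the table (bar centre at 103 mm), between flared cheeks that reach to 109 mm; the gap widens from about 23 mm at the bottom to about 39 mm at the top. Origin: underside centre. The pin hangs between the posts. Either way round is fine.
- blank_bin: A bystander to leave alone: blue two-compartment bin of 110 x 90 x 50 mm. Origin: centre of its underside.
- oil: A bystander to leave alone: orange oil bottle, 130 mm tall, 52 mm across. Origin: centre of its underside.
- padlock: A bystander to leave alone: brass padlock, 46 x 24 mm, 70 mm tall, standing on the far right part of the machine bed. Origin: centre of its underside.
- brush: A bystander to leave alone: bench brush lying on the table. Origin: centre of its underside.
- driver: A bystander to leave alone: screwdriver lying on the table. Origin: centre of its underside.
- mug: A bystander to leave alone: white mug, 90 mm tall. Origin: centre of its underside.
- jar: A bystander to leave alone: amber jar, 75 mm tall. Origin: centre of its underside.
Not all that is in view belongs to the job. Of the things that look like the pin_tool, the largest one is meant.

How it is judged:
By the outcome, as a careful person would: the job done as asked, in the order asked, and still so for the second after the job is handed in, with the robot touching nothing.
It also fails if it takes over 72 s, if anything falls off the work surface, if the arm or the gripper's body presses on something with over 40 N, if the wrist force passes 120 N, or if a joint passes its speed limit or range.

### The arm

A 7-joint arm with a two-finger parallel gripper is mounted at the origin on the work surface. World frame = base frame: x ahead of the robot, y to its left, z up, the work surface at z = 0. Lengths are in m, angles in rad, forces in N, time in s.
With the tool pointing down it reaches from about 0.4 to 0.85 m from the base axis. Payload 10.4 kg.
Tool frame: the origin (TCP) lies between the finger pads; the fingertips stand 14 mm ahead of it and the grasp point (between the pads) lies 5 mm behind it; z points along the fingers, y is the direction in which the jaws open and shut (so a half turn about z gives the same grasp; the last joint's range is limited). The gripper opens to 87 mm and grips with 3 to 60 N. Pads are 19 mm wide; open, the fingers measure 117 mm over their backs; the gripper's body (75 mm by 190 mm) begins 51 mm behind the grasp point.
Start: joints at [1.312, 0.332, -0.065, 1.46, 0.022, 1.35, -0.088], TCP at [0.146, -0.608, 0.212] pointing down, gripper open.
Joint ranges: [-2.6, 2.6], [-0.5, 2.12], [-1.47, 1.34], [0.16, 2.42], [-1.27, 4.41], [0.06, 2.06], [-2.6, 2.6]. Speed limits (rad/s): [2.22, 2.22, 2.79, 2.79, 3.14, 3.14, 3.14].

### API

Orientations are given as a unit quaternion [x, y, z, w].
In Python, from bench import readout, camera, calibration, order gives the robot as it stands.
- The arm moves only by the tool apply_moves, never from a script. Its argument "deltas" is a list of rows, each an object with "translation": the shift along the world's x, y, z in m, a list of three; "turn": the turn, a rotation vector about the world's x, y, z in rad, a list of three; "hand": the finger opening in m, from 0 to 0.087. A call has 1 to 5 rows; each row shifts and turns the pose as measured when the row begins; what a row does not reach is not made up. A row lasts 1/10 s, in which the tool goes at most 50 mm and 8.59 degrees, less where a joint would pass 70% of its speed; a pose out of reach is approached as far as the arm can. A call with a gripper value outside its range is refused whole. The fingers move at their own pace and stop on an object; "newtons" is the grip in N (left out, the last holds). Time passes only in rows, so rows that do not move let the fingers close. It gives the time, the measured TCP pose, the force and the opening at its end, in the units of the state.
- readout.read_state(): the state, without advancing time (a new reading comes with each control period).
- camera(name): name is "scene" or "top" or "wrist"; returns the picture (400x640x3 uint8, red, green, blue); there is no depth.
- calibration(name): a dict with "fx", "fy", "cx", "cy" (pixels), "extrinsics" (4x4, takes a point from world to camera coordinates). Camera axes: x right, y down, z forward; pixel columns grow to the right and rows downward; lengths in m; the calibration is good to about 2 mm. A picture is of the moment at which its call begins: read the wrist's pose just before it. calibration takes no time and is no camera call; for the wrist camera it gives the pose at the moment of the call.
- order.close_job(): hands the job in, once; it reports no verdict.
The state is a dict: "time": time; "joint_positions": joint angles; "joint_vel": joint speeds; "joint_torque": joint torques, N m; "ee_pos": TCP position; "eef_rot": TCP orientation; "ft_force": force on the tool from outside, world axes, zero at the start; "torque": the same for the moment, N m; "width": finger opening in m.
Only numpy, scipy, OpenCV 4.12 (cv2) and the standard library are available. Lean on these libraries where they do the work, as an engineer would, in place of code of your own. Each camera call takes 0.05 s, during which the arm holds its last target. There are 200 camera calls.

## Working session

There is one attempt and no reset: what is moved stays moved. The work goes in short steps, Python scripts to look and compute and a tool call to move; the robot and the scene stay as the last step left them, time stands still between calls to the robot, and variables do not carry over. Pictures are saved under pics/ and viewed, about 8 in all and at most 12, crops included, and the job is handed in when it is done.

Besides the shell and the picture viewer there is one more tool, called after "Emit:" in YAML: its name, and indented under it one key for each argument. apply_moves: Moves the arm, as the interface text tells. Its arguments: {"type":"object","properties":{"deltas":{"type":"array","items":{"type":"object","properties":{"translation":{"type":"array","items":{"type":"number"}},"turn":{"type":"array","items":{"type":"number"}},"hand":{"type":"number"}}}},"newtons":{"type":"number"}},"required":["deltas"]}

```bash
mkdir -p pics; ls; python3 - <<'E'
from bench import readout, camera, calibration
import cv2,numpy as np
for n in ("scene","top"):
    im=camera(n); cv2.imwrite(f"pics/{n}0.png",im[:,:,::-1]); c=calibration(n); print(n,c["fx"],c["fy"],c["cx"],c["cy"]); print(np.round(c["extrinsics"],4).tolist())
s=readout.read_state(); print(s)
E
```

```text
pics
scene 373.2522858785355 373.2522858785355 316.4057493063105 201.49049684556977
[[0.1668, 0.986, 0.0046, -0.0719], [0.6202, -0.1013, -0.7779, -0.2732], [-0.7665, 0.1326, -0.6284, 1.5138], [0.0, 0.0, 0.0, 1.0]]
top 501.3781085947774 501.3781085947774 323.76392095423137 196.89084449870273
[[0.0183, -0.9998, -0.0017, -0.0337], [-0.9922, -0.0179, -0.1235, 0.5382], [0.1234, 0.004, -0.9923, 1.8525], [0.0, 0.0, 0.0, 1.0]]
{'time': 0.1, 'joint_positions': array([ 1.3124098 ,  0.33277928, -0.06469736,  1.46084749,  0.02158495,
        1.34988163, -0.08849298]), 'joint_vel': array([ 1.07037833e-03, -5.04645386e-05,  8.54978505e-04, -1.74003157e-03,
        9.71167561e-04,  2.04131958e-03,  6.00665608e-04]), 'joint_torque': array([ 2.18570349e-03, -6.24547505e+01,  2.54336715e-02, -3.90719247e+01,
       -6.13033469e-02,  3.66750592e-02,  1.48782652e-05]), 'ee_pos': array([ 0.1459237 , -0.60736735,  0.21115655]), 'eef_rot': array([ 9.93057260e-01,  1.17630377e-01, -9.21092185e-05, -6.03563600e-04]), 'ft_force': array([-0.15528218,  0.14887959, -0.12943052]), 'torque': array([ 0.01357259, -0.01762936, -0.03310535]), 'width': 0.0868273123232684}
```

View pics/scene0.png

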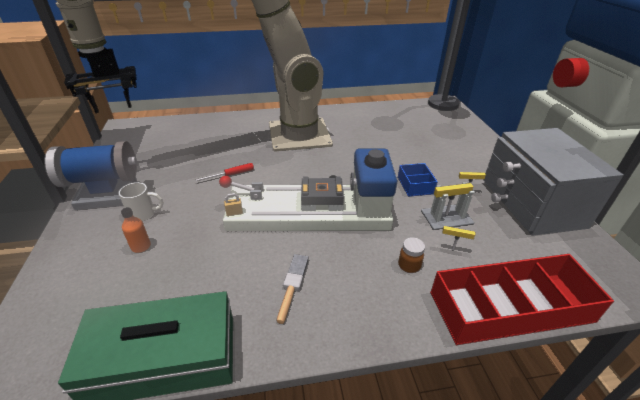

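View pics/top0.png

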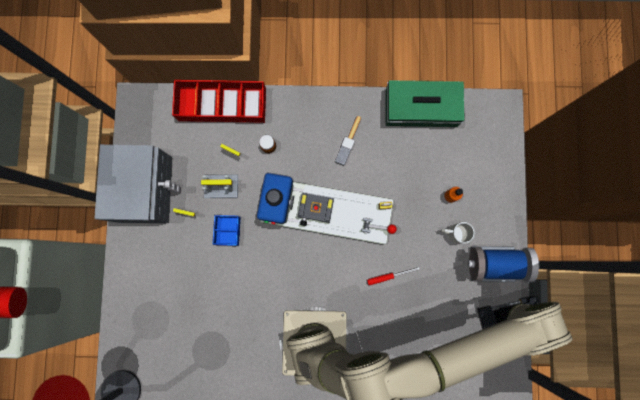

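Lookalikes in the top view are yellow T-bars at (216,184) in a stand (the largest), (230,150) and (184,212). By the description I choose (216,184).

```bash
cat > h.py <<'E'
from bench import readout, camera, calibration
import cv2,numpy as np
from scipy.spatial.transform import Rotation as R
def ray(c,uv):
    E=np.array(c["extrinsics"]); d=np.array([(uv[0]-c["cx"])/c["fx"],(uv[1]-c["cy"])/c["fy"],1.])
    return -E[:3,:3].T@E[:3,3], E[:3,:3].T@d
def plane(c,uv,z):
    o,d=ray(c,uv); return o+d*(z-o[2])/d[2]
def proj(c,p):
    E=np.array(c["extrinsics"]); q=E[:3,:3]@np.asarray(p)+E[:3,3]; return np.array([c["fx"]*q[0]/q[2]+c["cx"],c["fy"]*q[1]/q[2]+c["cy"]])
def mask(im,lo,hi):
    return cv2.inRange(cv2.cvtColor(im,cv2.COLOR_RGB2HSV),lo,hi)
def blobs(m,amin=15):
    cs,_=cv2.findContours(m,cv2.RETR_EXTERNAL,cv2.CHAIN_APPROX_NONE)
    return sorted([c for c in cs if cv2.contourArea(c)>=amin],key=cv2.contourArea,reverse=True)
def st():
    s=readout.read_state(); print("t",round(s["time"],2),"p",np.round(s["ee_pos"],4),"F",np.round(s["ft_force"],1),"w",round(s["width"],4)); return s
E
python3 - <<'E'
from h import *
for n in ("top","scene"):
    im=cv2.imread(f"pics/{n}0.png")[:,:,::-1].copy(); c=calibration(n)
    for nm,lo,hi,z in (("yellow",(24,150,110),(34,255,255),.116),("orange",(5,150,120),(20,255,255),.096),("red",(0,170,90),(4,255,255),.092),("white",(0,0,215),(180,40,255),.045)):
        for b in blobs(mask(im,lo,hi),12 if nm!="white" else 400)[:6]:
            r=cv2.minAreaRect(b); box=[np.round(plane(c,p,z),3)[:2].tolist() for p in cv2.boxPoints(r)]
            print(n,nm,np.round(r[0],1),np.round(r[1],1),"P",np.round(plane(c,r[0],z),4),box)
im=cv2.imread("pics/top0.png")[130:260,160:410]; cv2.imwrite("pics/crop1.png",cv2.resize(im,None,fx=3.2,fy=3.2,interpolation=cv2.INTER_CUBIC))
E
```

```text
top yellow [216.  181.5] [ 5. 30.] P [0.5774 0.3658 0.116 ] [[0.586, 0.42], [0.588, 0.312], [0.569, 0.311], [0.567, 0.419]]
top yellow [183.4 212. ] [21.6  3.6] P [0.4649 0.4777 0.116 ] [[0.467, 0.517], [0.48, 0.515], [0.463, 0.438], [0.45, 0.441]]
top yellow [229.9 149.7] [20.1  3.1] P [0.6953 0.3204 0.116 ] [[0.706, 0.356], [0.717, 0.352], [0.684, 0.285], [0.674, 0.289]]
top yellow [385.5 205.5] [11.  5.] P [ 0.5013 -0.2462  0.116 ] [[0.492, -0.227], [0.51, -0.226], [0.511, -0.266], [0.493, -0.266]]
top orange [441.   73.1] [363.9 112. ] P [ 1.0064 -0.4551  0.096 ] [[0.787, 0.222], [1.224, 0.233], [1.232, -1.15], [0.796, -1.122]]
top orange [80.9 49.5] [120.5  58.1] P [1.0752 0.9033 0.096 ] [[1.12, 1.156], [1.31, 1.041], [1.031, 0.652], [0.847, 0.769]]
top orange [ 55.5 366.5] [65. 83.] P [-0.0826  0.9014  0.096 ] [[0.025, 1.057], [0.031, 0.765], [-0.189, 0.748], [-0.194, 1.036]]
top orange [ 56.7 236.1] [17.9 97.4] P [0.3712 0.9353 0.096 ] [[0.392, 1.115], [0.414, 0.764], [0.35, 0.757], [0.328, 1.105]]
top orange [559.  251.5] [15. 60.] P [ 0.349  -0.8707  0.096 ] [[0.374, -0.764]
[... 1277 characters left out ...]
9, 0.267], [0.759, 0.329], [0.767, 0.323]]
scene orange [129.9 234. ] [16.1 23.5] P [ 0.609  -0.4973  0.096 ] [[0.643, -0.512], [0.557, -0.523], [0.573, -0.481], [0.657, -0.473]]
scene red [525.9 295.3] [ 74.8 168.9] P [0.9345 0.3627 0.092 ] [[0.842, 0.204], [0.832, 0.636], [1.017, 0.503], [1.014, 0.151]]
scene red [579.3  67.3] [21.7 17.6] P [-0.2919  1.4597  0.092 ] [[-0.414, 1.49], [-0.466, 1.633], [-0.181, 1.432], [-0.143, 1.312]]
scene red [238.3 168.1] [ 3.6 26.7] P [ 0.351  -0.2324  0.092 ] [[0.353, -0.273], [0.329, -0.193], [0.349, -0.191], [0.372, -0.27]]
scene white [283. 205.] [ 28. 118.] P [ 0.4955 -0.1102  0.045 ] [[0.399, -0.282], [0.457, 0.075], [0.584, 0.047], [0.53, -0.279]]
```

View pics/crop1.png

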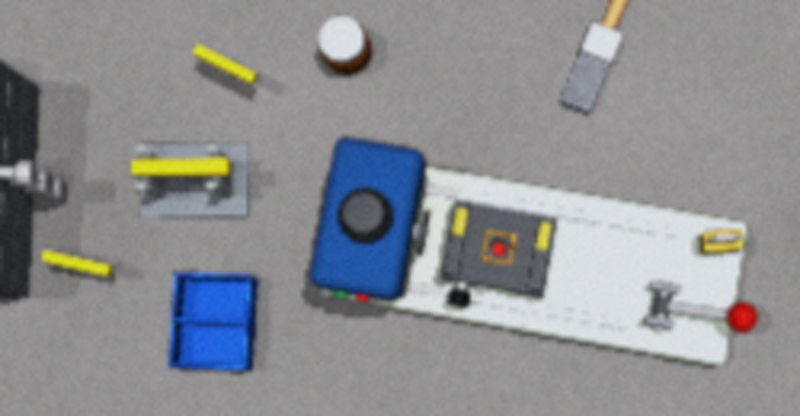

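The crop shows the chosen bar at crop (180,167), lying across two posts on its base plate. The two smaller decoys, at (225,63) and (77,264), have no stand. The hole is at crop (498,247) and the ball at (741,316).

```bash
python3 - <<'E'
from h import *
from scipy.optimize import least_squares
im=cv2.imread("pics/top0.png")[:,:,::-1].copy(); c=calibration("top")
def sub(m,x0,y0,x1,y1):
    k=np.zeros_like(m); k[y0:y1,x0:x1]=m[y0:y1,x0:x1]; return cv2.findNonZero(k)
o=sub(mask(im,(5,120,80),(22,255,255)),303,195,328,220); r=cv2.minAreaRect(o); print("square",r,plane(c,r[0],.096))
b=sub(mask(im,(0,150,60),(6,255,255))|mask(im,(175,150,60),(180,255,255)),380,220,402,240); uv=cv2.minEnclosingCircle(b); print("ball",uv,plane(c,uv[0],.092))
sc=cv2.imread("pics/scene0.png")[:,:,::-1].copy(); cs=calibration("scene")
b=sub(mask(sc,(0,150,60),(6,255,255))|mask(sc,(175,150,60),(180,255,255)),212,170,234,190); uv2=cv2.minEnclosingCircle(b); print("ball sc",uv2,plane(cs,uv2[0],.092))
o=sub(mask(sc,(5,120,60),(22,255,255)),305,175,340,200); print("sq sc",cv2.minAreaRect(o), plane(cs,cv2.minAreaRect(o)[0],.096))
s=readout.read_state(); Rm=R.from_quat(s["eef_rot"]).as_matrix(); print(Rm.round(3))
cw=calibration("wrist"); print("wrist cam in tool", (np.array(cw["extrinsics"])[:3,:3]@Rm).round(3), Rm.T@(ray(cw,(0,0))[0]-s["ee_pos"]), cw["fx"])
ps=-np.radians(9.); M=np.array([[np.cos(ps),-np.sin(ps)],[np.sin(ps),np.cos(ps)]])
p=plane(c,uv[0],.092)[:2]; org=p-M@np.array([-.03,-.145-.0893]); print("origin",org,"pivot",org+M@[-.03,-.145]); print("hole in M",M.T@(plane(c,r[0],.096)[:2]-org))
E
```

```text
square ((315.5, 207.0), (10.0, 9.0), 90.0) [0.49346994 0.00511597 0.096     ]
ball ((391.67242431640625, 228.7413787841797), 4.311481475830078) [ 0.41989723 -0.2716458   0.092     ]
ball sc ((227.0, 175.0), 7.810349941253662) [ 0.38351893 -0.26614386  0.092     ]
sq sc ((322.112548828125, 186.14320373535156), (34.17970657348633, 5.77727746963501), 3.4682295322418213) [0.49044569 0.00619471 0.096     ]
[[ 0.972  0.234 -0.   ]
 [ 0.234 -0.972  0.001]
 [-0.    -0.001 -1.   ]]
wrist cam in tool [[ 0.     1.     0.001]
 [-0.963  0.001 -0.271]
 [-0.271 -0.     0.963]] [ 0.07419088  0.00110019 -0.17305782] 309.67043491193095
origin [ 0.48618048 -0.04492345] pivot [ 0.43386683 -0.18344523]
hole in M [-0.00062817  0.05056368]
```

Moving above the ball, turning the jaws to the machine's x.

Emit:
apply_moves:
  deltas:
    - {"translation": [0.027,0.033,0],"turn": [0,0,0.147],"hand": 0.06}
    - {"translation": [0.027,0.033,0],"turn": [0,0,0.147],"hand": 0.06}
    - {"translation": [0.027,0.033,0],"turn": [0,0,0.147],"hand": 0.06}
    - {"translation": [0.027,0.033,0],"turn": [0,0,0.147],"hand": 0.06}
    - {"translation": [0.027,0.033,0],"turn": [0,0,0.147],"hand": 0.06}
  newtons: 10

```text
time: 0.6
ee_pos: [0.2778, -0.4394, 0.2078]
eef_rot: [0.883, 0.47, -0.002, -0.002]
ft_force: [1.0, 0.6, 0.6]
width: 0.0617
```

Emit:
apply_moves:
  deltas:
    - {"translation": [0.027,0.033,0],"turn": [0,0,0.147],"hand": 0.06}
    - {"translation": [0.027,0.033,0],"turn": [0,0,0.147],"hand": 0.06}
    - {"translation": [0.027,0.033,0],"turn": [0,0,0.147],"hand": 0.06}
    - {"translation": [0.027,0.033,0],"turn": [0,0,0],"hand": 0.06}
    - {"translation": [0.027,0.033,0],"turn": [0,0,0],"hand": 0.06}

```text
time: 1.1
ee_pos: [0.416, -0.2662, 0.2069]
eef_rot: [0.753, 0.657, -0.004, -0.002]
ft_force: [-0.2, -1.2, 0.0]
width: 0.0599
```

```bash
python3 - <<'E'
from h import *
s=st(); print(R.from_quat(s["eef_rot"]).as_matrix().round(3).tolist(), s["joint_positions"].round(2))
c=calibration("wrist"); im=camera("wrist"); cv2.imwrite("pics/w1.png",im[:,:,::-1])
for b in blobs(mask(im,(0,150,60),(5,255,255))|mask(im,(175,150,60),(180,255,255)),100)[:3]:
    uv,r=cv2.minEnclosingCircle(b); print("red",uv,r,plane(c,uv,.092))
E
```

```text
t 1.1 p [ 0.416  -0.2662  0.2069] F [-0.2 -1.2  0. ] w 0.0599
[[0.135, 0.991, -0.008], [0.991, -0.135, -0.002], [-0.003, -0.007, -1.0]] [ 0.95  0.08 -0.5   1.78  0.05  1.3   0.31]
red (171.0, 172.5) 43.80934524536133 [ 0.27710641 -0.22985706  0.092     ]
red (326.7040710449219, 195.70408630371094) 17.617687225341797 [ 0.42026618 -0.27205564  0.092     ]
```

View pics/w1.png

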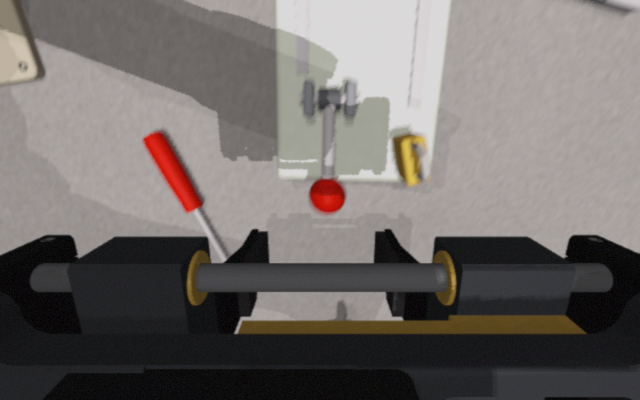

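The wrist view puts the ball at pixel (327,196), or (0.420,-0.272), which matches the top view. The padlock at (410,160) is clear of the fingers. Next I descend and grip the ball.

Emit:
apply_moves:
  deltas:
    - {"translation": [0.004,-0.006,-0.04],"turn": [0,0,-0.02],"hand": 0.06}
    - {"translation": [0,0,-0.04],"turn": [0,0,0],"hand": 0.06}
    - {"translation": [0,0,-0.035],"turn": [0,0,0],"hand": 0.06}
    - {"translation": [0,0,0],"turn": [0,0,0],"hand": 0.06}

```text
time: 1.55
ee_pos: [0.427, -0.262, 0.0897]
eef_rot: [0.755, 0.656, -0.001, -0.001]
ft_force: [-1.2, 0.1, 0.8]
width: 0.0599
```

Emit:
apply_moves:
  deltas:
    - {"translation": [-0.007,-0.01,-0.002],"turn": [0,0,0],"hand": 0.06}
    - {"translation": [0,0,0],"turn": [0,0,0],"hand": 0.03}
    - {"translation": [0,0,0],"turn": [0,0,0],"hand": 0.03}
    - {"translation": [0,0,0],"turn": [0,0,0],"hand": 0.03}

```text
time: 1.95
ee_pos: [0.4207, -0.2752, 0.0923]
eef_rot: [0.756, 0.655, -0.001, 0.002]
ft_force: [0.2, 0.2, -0.1]
width: 0.0436
```

Emit:
apply_moves:
  deltas:
    - {"translation": [0,0.002,-0.005],"turn": [0,0,0],"hand": 0.03}
    - {"translation": [0,0,0],"turn": [0,0,0],"hand": 0.03}
    - {"translation": [0,0,0],"turn": [0,0,0],"hand": 0.03}

```text
time: 2.25
ee_pos: [0.4186, -0.2738, 0.0883]
eef_rot: [0.756, 0.655, -0.003, 0.001]
ft_force: [0.7, -0.2, 1.7]
width: 0.0312
```

Emit:
apply_moves:
  deltas:
    - {"translation": [0,0,0],"turn": [0,0,0],"hand": 0.02}
    - {"translation": [0,0,0],"turn": [0,0,0],"hand": 0.02}

```text
time: 2.45
ee_pos: [0.4187, -0.2738, 0.0884]
eef_rot: [0.756, 0.655, -0.003, 0.002]
ft_force: [-0.6, -1.2, 0.0]
width: 0.0316
```

```bash
python3 - <<'E'
from h import *
s=st(); c=calibration("wrist"); im=camera("wrist"); cv2.imwrite("pics/w2.png",im[:,:,::-1])
for b in blobs(mask(im,(0,150,60),(5,255,255))|mask(im,(175,150,60),(180,255,255)),100)[:3]:
    uv,r=cv2.minEnclosingCircle(b); print("red",uv,r,plane(c,uv,.092))
E
```

```text
t 2.45 p [ 0.4187 -0.2738  0.0884] F [-0.6 -1.2  0. ] w 0.0316
red (96.0, 193.0) 67.20873260498047 [ 0.29723234 -0.22714511  0.092     ]
red (320.8224182128906, 241.07740783691406) 30.22060775756836 [ 0.41891292 -0.27434346  0.092     ]
```

View pics/w2.png

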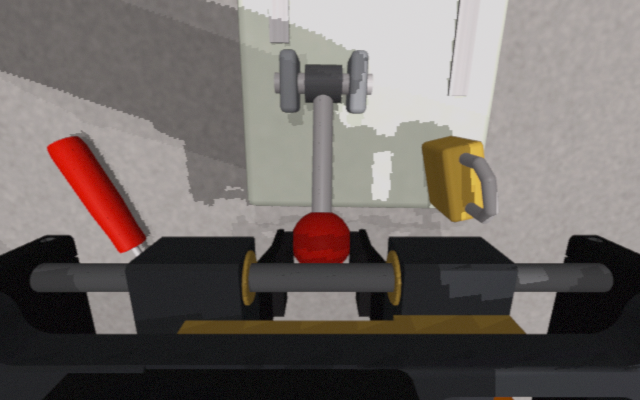

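The ball is held between the pads at pixel (321,241). Raising it along the arc.

Emit:
apply_moves:
  deltas:
    - {"translation": [0.001,0.007,0.015],"turn": [0,0,0],"hand": 0.02}
    - {"translation": [0.0015,0.0095,0.0135],"turn": [0,0,0],"hand": 0.02}
    - {"translation": [0.002,0.0115,0.0115],"turn": [0,0,0],"hand": 0.02}
    - {"translation": [0.002,0.0135,0.0095],"turn": [0,0,0],"hand": 0.02}
  newtons: 15

```text
time: 2.9
ee_pos: [0.4263, -0.2302, 0.1406]
eef_rot: [0.756, 0.654, -0.002, 0.002]
ft_force: [0.1, -0.5, 0.7]
width: 0.0205
```

```bash
python3 - <<'E'
from h import *
s=st(); c=calibration("wrist"); im=camera("wrist"); cv2.imwrite("pics/w3.png",im[:,:,::-1])
for b in blobs(mask(im,(0,150,60),(5,255,255))|mask(im,(175,150,60),(180,255,255)),100)[:3]:
    uv,r=cv2.minEnclosingCircle(b); print("red",uv,r,plane(c,uv,.092),plane(c,uv,.12))
E
```

```text
t 2.9 p [ 0.4263 -0.2302  0.1406] F [ 0.1 -0.5  0.7] w 0.0205
red (130.4276580810547, 221.6100311279297) 45.39922332763672 [ 0.28234611 -0.21696144  0.092     ] [ 0.30196281 -0.20936855  0.12      ]
red (321.0, 256.0) 18.973764419555664 [ 0.42145836 -0.26618356  0.092     ] [ 0.42347114 -0.25236187  0.12      ]
```

View pics/w3.png

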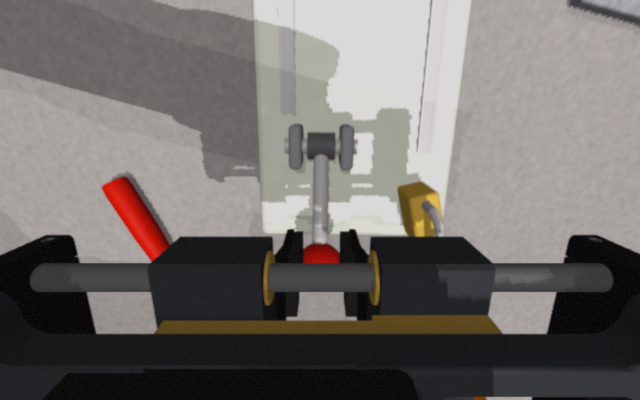

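The ball slipped out; it shows low, below the fingers, at (321,256). I'll back off, find its angle, and grip again lower, harder and more slowly.

Emit:
apply_moves:
  deltas:
    - {"translation": [-0.004,-0.022,0.02],"turn": [0,0,0],"hand": 0.055}
    - {"translation": [-0.004,-0.022,0.02],"turn": [0,0,0],"hand": 0.055}
    - {"translation": [0,0,0],"turn": [0,0,0],"hand": 0.055}
    - {"translation": [0,0,0],"turn": [0,0,0],"hand": 0.055}
  newtons: 30

```text
time: 3.35
ee_pos: [0.4207, -0.2686, 0.1849]
eef_rot: [0.753, 0.658, -0.001, 0.003]
ft_force: [0.1, 0.3, -0.2]
width: 0.0445
```

```bash
cat >> h.py <<'E'
PIV=np.array([.4339,-.1834,.060]); YM=np.array([.156,.988,0])
def ballpos(th): return PIV-YM*.095*np.sin(th)+np.array([0,0,.095*np.cos(th)])
def lever(cam):
    c=calibration(cam); im=camera(cam); o=[]
    for b in blobs(mask(im,(0,150,60),(5,255,255))|mask(im,(175,150,60),(180,255,255)),40)[:6]:
        uv,r=cv2.minEnclosingCircle(b)
        e,th=min((np.linalg.norm(proj(c,ballpos(t))-uv),t) for t in np.radians(np.arange(-5,76,.5))); o.append((e,np.degrees(th),uv,r))
    e=min(o,key=lambda q:q[0]); print("lever lean deg",e[1],"err px",e[0],"uv",e[2],e[3],"ball",ballpos(np.radians(e[1])).round(4)); return im
E
python3 - <<'E'
from h import *
st(); lever("wrist"); lever("top")
E
```

```text
t 3.35 p [ 0.4207 -0.2686  0.1849] F [ 0.1  0.3 -0.2] w 0.0445
lever lean deg 74.0 err px 1.1891633766899563 uv (319.02032470703125, 200.73597717285156) 20.364578247070312 ball [ 0.4197 -0.2736  0.0862]
lever lean deg -5.0 err px 192.48152825901354 uv (218.94427490234375, 99.1253890991211) 49.24457550048828 ball [ 0.4352 -0.1752  0.1546]
```

Emit:
apply_moves:
  deltas:
    - {"translation": [-0.001,-0.004,0],"turn": [0,0,-0.01],"hand": 0.055}
    - {"translation": [0,0,-0.035],"turn": [0,0,0],"hand": 0.055}
    - {"translation": [0,0,-0.035],"turn": [0,0,0],"hand": 0.055}
    - {"translation": [0,0,-0.03],"turn": [0,0,0],"hand": 0.055}
    - {"translation": [0,0,0],"turn": [0,0,0],"hand": 0.055}

```text
time: 3.95
ee_pos: [0.4191, -0.2703, 0.08]
eef_rot: [0.756, 0.654, -0.002, 0.003]
ft_force: [-0.1, 1.2, 0.1]
width: 0.0548
```

Emit:
apply_moves:
  deltas:
    - {"translation": [0,-0.003,-0.004],"turn": [0,0,0],"hand": 0.01}
    - {"translation": [0,0,0],"turn": [0,0,0],"hand": 0.01}
    - {"translation": [0,0,0],"turn": [0,0,0],"hand": 0.01}
    - {"translation": [0,0,0],"turn": [0,0,0],"hand": 0.01}

```text
time: 4.35
ee_pos: [0.4189, -0.2734, 0.0783]
eef_rot: [0.756, 0.654, -0.002, 0.002]
ft_force: [-6.0, 3.3, -3.8]
width: 0.0342
```

Emit:
apply_moves:
  deltas:
    - {"translation": [0,0,0],"turn": [0,0,0],"hand": 0.01}
    - {"translation": [0,0.001,0.004],"turn": [0,0,0],"hand": 0.01}
    - {"translation": [0,0.002,0.006],"turn": [0,0,0],"hand": 0.01}

```text
time: 4.65
ee_pos: [0.4196, -0.2678, 0.0888]
eef_rot: [0.756, 0.655, -0.001, 0.001]
ft_force: [3.2, 4.9, -8.7]
width: 0.0343
```

It is holding. Carrying on in smaller steps.

Emit:
apply_moves:
  deltas:
    - {"translation": [0.0006,0.004,0.008],"turn": [0,0,0],"hand": 0.01}
    - {"translation": [0.0006,0.0045,0.0075],"turn": [0,0,0],"hand": 0.01}
    - {"translation": [0.0008,0.005,0.007],"turn": [0,0,0],"hand": 0.01}

```text
time: 4.95
ee_pos: [0.4224, -0.2498, 0.1116]
eef_rot: [0.755, 0.656, 0.001, -0.001]
ft_force: [4.2, 5.4, -13.2]
width: 0.0343
```

Emit:
apply_moves:
  deltas:
    - {"translation": [0.001,0.007,0.0065],"turn": [0,0,0],"hand": 0.01}
    - {"translation": [0.001,0.0078,0.006],"turn": [0,0,0],"hand": 0.01}
    - {"translation": [0.0013,0.0083,0.005],"turn": [0,0,0],"hand": 0.01}
    - {"translation": [0.0014,0.009,0.0045],"turn": [0,0,0],"hand": 0.01}

```text
time: 5.35
ee_pos: [0.4282, -0.2134, 0.1338]
eef_rot: [0.754, 0.657, 0.002, -0.001]
ft_force: [8.1, 0.4, -23.3]
width: 0.0342
```

Emit:
apply_moves:
  deltas:
    - {"translation": [0.001,0.008,0.0],"turn": [0,0,0],"hand": 0.01}
    - {"translation": [0.001,0.009,0.0],"turn": [0,0,0],"hand": 0.01}

```text
time: 5.55
ee_pos: [0.4309, -0.1979, 0.1363]
eef_rot: [0.754, 0.656, 0.001, 0.002]
ft_force: [0.3, -3.4, -2.6]
width: 0.0346
```

Emit:
apply_moves:
  deltas:
    - {"translation": [0.001,0.008,0.001],"turn": [0,0,0],"hand": 0.01}
    - {"translation": [0.001,0.008,0.0],"turn": [0,0,0],"hand": 0.01}
    - {"translation": [0.0005,0.004,0.0],"turn": [0,0,0],"hand": 0.01}

```text
time: 5.85
ee_pos: [0.4322, -0.1882, 0.1377]
eef_rot: [0.757, 0.653, -0.003, 0.009]
ft_force: [3.9, -13.9, -12.1]
width: 0.0343
```

There is a clear stop (Fy about -14 N). Opening, rising, then heading for the stand.

Emit:
apply_moves:
  deltas:
    - {"translation": [0,-0.001,0],"turn": [0,0,0],"hand": 0.06}
    - {"translation": [0,0,0],"turn": [0,0,0],"hand": 0.06}
    - {"translation": [0,0,0],"turn": [0,0,0],"hand": 0.06}
    - {"translation": [0,0,0.04],"turn": [0,0,0],"hand": 0.06}
    - {"translation": [0,0,0.05],"turn": [0,0,0],"hand": 0.06}

```text
time: 6.35
ee_pos: [0.4294, -0.1865, 0.2257]
eef_rot: [0.757, 0.653, -0.004, 0.004]
ft_force: [1.6, -0.9, 0.3]
width: 0.0584
```

Emit:
apply_moves:
  deltas:
    - {"translation": [0,0,0.04],"turn": [0,0,0],"hand": 0.06}
    - {"translation": [0,0,0.03],"turn": [0,0,0],"hand": 0.06}

```text
time: 6.55
ee_pos: [0.43, -0.1848, 0.301]
eef_rot: [0.756, 0.654, -0.003, 0.005]
ft_force: [0.8, -0.7, 0.2]
width: 0.0598
```

```bash
python3 - <<'E'
from h import *
s=st(); print(R.from_quat(s["eef_rot"]).as_matrix().round(3).tolist())
im=lever("wrist"); cv2.imwrite("pics/w4.png",im[:,:,::-1])
E
```

```text
t 6.55 p [ 0.43   -0.1848  0.301 ] F [ 0.8 -0.7  0.2] w 0.0598
[[0.144, 0.99, 0.002], [0.989, -0.144, -0.012], [-0.011, 0.004, -1.0]]
lever lean deg 2.5 err px 0.4514114937889749 uv (323.1981201171875, 184.0660400390625) 16.381349563598633 ball [ 0.4333 -0.1875  0.1549]
```

View pics/w4.png

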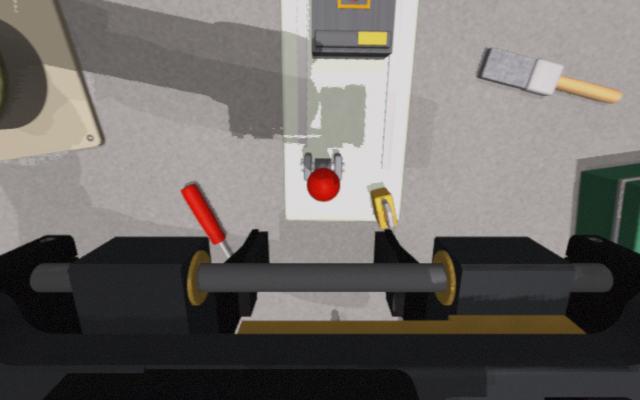

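The lever is upright: ball at (323,184), about 2.5° from the nominal pivot guess, within calibration error. On to the stand.

Emit:
apply_moves:
  deltas:
    - {"translation": [0.0125,0.046,0.0],"turn": [0.012,0,0.03],"hand": 0.06}
    - {"translation": [0.0125,0.046,0.0],"turn": [0,0,0.03],"hand": 0.06}
    - {"translation": [0.0125,0.046,0.0],"turn": [0,0,0.03],"hand": 0.06}
    - {"translation": [0.0125,0.046,0.0],"turn": [0,0,0.03],"hand": 0.06}
    - {"translation": [0.0125,0.046,0.0],"turn": [0,0,0.03],"hand": 0.06}

```text
time: 7.1
ee_pos: [0.4946, 0.0482, 0.3093]
eef_rot: [0.708, 0.707, 0.004, 0.006]
ft_force: [0.2, -1.3, -0.9]
width: 0.0603
```

Emit:
apply_moves:
  deltas:
    - {"translation": [0.0125,0.046,0.0],"turn": [0,0,0],"hand": 0.06}
    - {"translation": [0.0125,0.046,0.0],"turn": [0,0,0],"hand": 0.06}
    - {"translation": [0.0125,0.046,0.0],"turn": [0,0,0],"hand": 0.06}
    - {"translation": [0.0125,0.046,0.0],"turn": [0,0,0],"hand": 0.06}
    - {"translation": [0.0125,0.046,0.0],"turn": [0,0,0],"hand": 0.06}

```text
time: 7.6
ee_pos: [0.5574, 0.2897, 0.3104]
eef_rot: [0.708, 0.706, 0.006, 0.006]
ft_force: [0.9, 0.0, 0.4]
width: 0.0602
```

Emit:
apply_moves:
  deltas:
    - {"translation": [0.0125,0.04,0.0],"turn": [0,0,0],"hand": 0.06}
    - {"translation": [0.01,0.03,0.0],"turn": [0,0,0],"hand": 0.06}
    - {"translation": [0,0,0],"turn": [0,0,0],"hand": 0.06}

```text
time: 7.9
ee_pos: [0.577, 0.3714, 0.3072]
eef_rot: [0.705, 0.71, 0.004, 0.003]
ft_force: [0.0, 0.2, 0.2]
width: 0.0599
```

```bash
python3 - <<'E'
from h import *
s=st(); print(R.from_quat(s["eef_rot"]).as_matrix().round(3).tolist())
c=calibration("wrist"); im=camera("wrist"); cv2.imwrite("pics/w5.png",im[:,:,::-1])
for b in blobs(mask(im,(24,150,90),(34,255,255)),100)[:4]:
    r=cv2.minAreaRect(b); print(np.round(r[0],1),np.round(r[1],1),plane(c,r[0],.116).round(4),[plane(c,p,.116)[:2].round(4).tolist() for p in cv2.boxPoints(r)])
E
```

```text
t 7.9 p [0.577  0.3714 0.3072] F [0.  0.2 0.2] w 0.0599
[[-0.007, 1.0, 0.01], [1.0, 0.007, 0.002], [0.002, 0.01, -1.0]]
[318.9 178. ] [88.3 14.4] [0.5767 0.3682 0.116 ] [[0.5667, 0.4198], [0.5834, 0.4204], [0.5875, 0.3123], [0.5694, 0.3118]]
[233.3  73.8] [13.  67.5] [0.4822 0.4841 0.116 ] [[0.4678, 0.4497], [0.4822, 0.5182], [0.4958, 0.5167], [0.4822, 0.448]]
[411.1 199.5] [12.3 57.1] [0.6899 0.3419 0.116 ] [[0.667, 0.3143], [0.6985, 0.3763], [0.7119, 0.3685], [0.6809, 0.3058]]
```

View pics/w5.png

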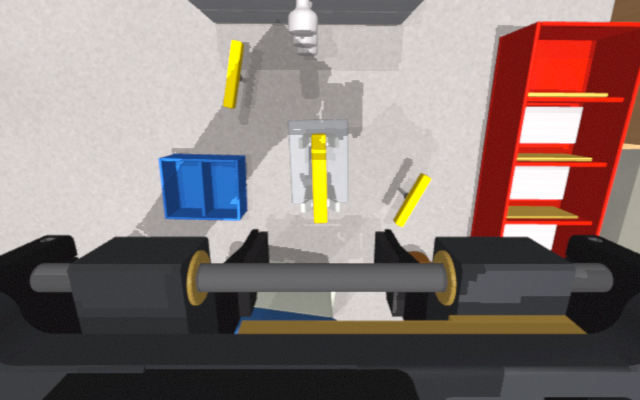

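Bar centred at pixel (319,178), so (0.577,0.366), yaw about +1.9°. It is clearly the largest one and sits in the stand. Descending.

Emit:
apply_moves:
  deltas:
    - {"translation": [0,-0.004,-0.045],"turn": [0.002,-0.01,0.022],"hand": 0.06}
    - {"translation": [0,0,-0.045],"turn": [0,0,0],"hand": 0.06}
    - {"translation": [0,0,-0.045],"turn": [0,0,0],"hand": 0.06}
    - {"translation": [0,0,-0.03],"turn": [0,0,0],"hand": 0.06}
    - {"translation": [0,0,0],"turn": [0,0,0],"hand": 0.06}

```text
time: 8.45
ee_pos: [0.5771, 0.3614, 0.1405]
eef_rot: [0.698, 0.716, 0.011, 0.007]
ft_force: [-0.9, -0.3, -0.1]
width: 0.0598
```

```bash
python3 - <<'E'
from h import *
s=st(); print(R.from_quat(s["eef_rot"]).as_matrix().round(3).tolist())
c=calibration("wrist"); im=camera("wrist")
for b in blobs(mask(im,(24,150,90),(34,255,255)),100)[:4]:
    r=cv2.minAreaRect(b); print(np.round(r[0],1),np.round(r[1],1),plane(c,r[0],.116).round(4),[plane(c,p,.116)[:2].round(4).tolist() for p in cv2.boxPoints(r)])
E
```

```text
t 8.45 p [0.5771 0.3614 0.1405] F [-0.9 -0.3 -0.1] w 0.0598
[[-0.025, 0.999, 0.025], [1.0, 0.025, 0.006], [0.006, 0.025, -1.0]]
[319.5 199. ] [128.  27.] [0.5765 0.3788 0.116 ] [[0.567, 0.4202], [0.584, 0.4206], [0.5871, 0.3322], [0.5681, 0.332]]
[170.4  43.5] [27.4 89.8] [0.4883 0.4702 0.116 ] [[0.4754, 0.4462], [0.4854, 0.4934], [0.5003, 0.4927], [0.4914, 0.4452]]
[478.4 223.5] [23.6 46.2] [0.6861 0.3633 0.116 ] [[0.6715, 0.3541], [0.6856, 0.3816], [0.7005, 0.3723], [0.6867, 0.3441]]
```

Emit:
apply_moves:
  deltas:
    - {"translation": [0,0.004,-0.02],"turn": [-0.006,0.024,0],"hand": 0.06}
    - {"translation": [0,0,-0.02],"turn": [0,0,0],"hand": 0.06}
    - {"translation": [0,0,0],"turn": [0,0,0],"hand": 0.06}

```text
time: 8.8
ee_pos: [0.5813, 0.3663, 0.1108]
eef_rot: [0.7, 0.714, 0.006, 0.001]
ft_force: [-0.8, -0.1, 0.2]
width: 0.0599
```

```bash
python3 - <<'E'
from h import *
s=st(); print(R.from_quat(s["eef_rot"]).as_matrix().round(3).tolist())
E
```

```text
t 8.8 p [0.5813 0.3663 0.1108] F [-0.8 -0.1  0.2] w 0.0599
[[-0.021, 1.0, 0.01], [1.0, 0.021, 0.006], [0.006, 0.011, -1.0]]
```

Emit:
apply_moves:
  deltas:
    - {"translation": [-0.004,-0.001,-0.01],"turn": [-0.006,0.01,0.004],"hand": 0.06}
    - {"translation": [0,0,-0.003],"turn": [0,0,0],"hand": 0.06}
    - {"translation": [0,0,0],"turn": [0,0,0],"hand": 0.06}

```text
time: 9.1
ee_pos: [0.5792, 0.3661, 0.1033]
eef_rot: [0.699, 0.715, 0.003, 0.001]
ft_force: [0.4, 0.0, 0.8]
width: 0.06
```

```bash
python3 - <<'E'
from h import *
s=st(); print(R.from_quat(s["eef_rot"]).as_matrix().round(3).tolist())
E
```

```text
t 9.1 p [0.5792 0.3661 0.1033] F [0.4 0.  0.8] w 0.06
[[-0.024, 1.0, 0.006], [1.0, 0.024, 0.004], [0.004, 0.006, -1.0]]
```

Good. A little more down, then close gently and firm up.

Emit:
apply_moves:
  deltas:
    - {"translation": [-0.002,-0.001,-0.005],"turn": [-0.004,0.006,0],"hand": 0.06}
    - {"translation": [0,0,0],"turn": [0,0,0],"hand": 0.03}
    - {"translation": [0,0,0],"turn": [0,0,0],"hand": 0.01}
    - {"translation": [0,0,0],"turn": [0,0,0],"hand": 0.01}
    - {"translation": [0,0,0],"turn": [0,0,0],"hand": 0.01}
  newtons: 20

```text
time: 9.6
ee_pos: [0.5775, 0.3656, 0.0999]
eef_rot: [0.699, 0.715, 0.001, 0.0]
ft_force: [0.7, 0.1, -0.3]
width: 0.0359
```

Emit:
apply_moves:
  deltas:
    - {"translation": [0,0,0],"turn": [0,0,0],"hand": 0.01}
    - {"translation": [0,0,0],"turn": [0,0,0],"hand": 0.005}
    - {"translation": [0,0,0],"turn": [0,0,0],"hand": 0.005}
  newtons: 60

```text
time: 9.9
ee_pos: [0.5775, 0.3657, 0.1]
eef_rot: [0.699, 0.715, 0.001, 0.0]
ft_force: [-0.6, 0.3, 0.1]
width: 0.017
```

```bash
python3 - <<'E'
from h import *
s=st(); print(R.from_quat(s["eef_rot"]).as_matrix().round(3).tolist())
E
```

```text
t 9.9 p [0.5775 0.3657 0.1   ] F [-0.6  0.3  0.1] w 0.017
[[-0.024, 1.0, 0.001], [1.0, 0.024, 0.001], [0.001, 0.001, -1.0]]
```

The bar is gripped (width 17 mm). Lifting clear of the stand, passing over the head, and stopping short of the hole to view it.

Emit:
apply_moves:
  deltas:
    - {"translation": [0,0,0.02],"turn": [0,0,0],"hand": 0.005}
    - {"translation": [0,0,0.03],"turn": [0,0,0],"hand": 0.005}
    - {"translation": [0,0,0.045],"turn": [0,0,0],"hand": 0.005}
    - {"translation": [0,0,0.045],"turn": [0,0,0],"hand": 0.005}
    - {"translation": [0,0,0.045],"turn": [0,0,0],"hand": 0.005}

```text
time: 10.4
ee_pos: [0.5739, 0.3616, 0.2819]
eef_rot: [0.698, 0.716, -0.007, -0.001]
ft_force: [0.6, 0.6, -0.9]
width: 0.0169
```

Emit:
apply_moves:
  deltas:
    - {"translation": [0,0,0.045],"turn": [0,0,0],"hand": 0.005}
    - {"translation": [0,0,0.03],"turn": [0,0,0],"hand": 0.005}
    - {"translation": [0,0,0],"turn": [0,0,0],"hand": 0.005}

```text
time: 10.7
ee_pos: [0.5737, 0.3624, 0.3668]
eef_rot: [0.698, 0.716, -0.003, -0.001]
ft_force: [-0.1, -0.4, -0.1]
width: 0.0173
```

Emit:
apply_moves:
  deltas:
    - {"translation": [-0.0095,-0.045,0],"turn": [0,0,-0.03],"hand": 0.005}
    - {"translation": [-0.0095,-0.045,0],"turn": [0,0,-0.03],"hand": 0.005}
    - {"translation": [-0.0095,-0.045,0],"turn": [0,0,-0.03],"hand": 0.005}
    - {"translation": [-0.0095,-0.045,0],"turn": [0,0,-0.03],"hand": 0.005}
    - {"translation": [-0.0095,-0.045,0],"turn": [0,0,-0.03],"hand": 0.005}

```text
time: 11.2
ee_pos: [0.5201, 0.1392, 0.3591]
eef_rot: [0.747, 0.664, -0.005, -0.006]
ft_force: [0.9, -0.3, -0.2]
width: 0.0168
```

Emit:
apply_moves:
  deltas:
    - {"translation": [-0.0095,-0.045,0],"turn": [0,0,-0.03],"hand": 0.005}
    - {"translation": [-0.0095,-0.045,0],"turn": [0,0,0],"hand": 0.005}
    - {"translation": [-0.0095,-0.045,0],"turn": [0,0,0],"hand": 0.005}
    - {"translation": [-0.0095,-0.045,0],"turn": [0,0,0],"hand": 0.005}
    - {"translation": [-0.0095,-0.035,0],"turn": [0,0,0],"hand": 0.005}

```text
time: 11.7
ee_pos: [0.4669, -0.0873, 0.354]
eef_rot: [0.76, 0.65, -0.007, -0.007]
ft_force: [0.5, 0.1, -1.1]
width: 0.0166
```

Emit:
apply_moves:
  deltas:
    - {"translation": [0,0,-0.035],"turn": [0,0,0],"hand": 0.005}
    - {"translation": [0,0,-0.035],"turn": [0,0,0],"hand": 0.005}
    - {"translation": [0,0,0],"turn": [0,0,0],"hand": 0.005}

```text
time: 12.0
ee_pos: [0.4637, -0.0955, 0.2798]
eef_rot: [0.765, 0.645, -0.008, -0.007]
ft_force: [-0.8, -0.1, -1.0]
width: 0.0167
```

```bash
python3 - <<'E'
from h import *
s=st(); print(R.from_quat(s["eef_rot"]).as_matrix().round(3).tolist())
c=calibration("wrist"); im=camera("wrist"); cv2.imwrite("pics/w6.png",im[:,:,::-1])
m=mask(im,(8,150,90),(22,255,255))
for b in blobs(m,60)[:6]:
    r=cv2.minAreaRect(b); print("or",np.round(r[0],1),np.round(r[1],1),plane(c,r[0],.096).round(4))
for b in blobs(mask(im,(0,150,60),(5,255,255)),40)[:6]:
    r=cv2.minAreaRect(b); print("red",np.round(r[0],1),np.round(r[1],1),plane(c,r[0],.078).round(4))
E
```

```text
t 12.0 p [ 0.4637 -0.0955  0.2798] F [-0.8 -0.1 -1. ] w 0.0167
[[0.169, 0.985, -0.022], [0.986, -0.169, -0.0], [-0.004, -0.021, -1.0]]
or [320. 324.] [ 16. 344.] [ 0.4243 -0.2962  0.096 ]
or [336.   83.5] [33. 32.] [0.4933 0.0026 0.096 ]
or [369. 278.] [ 6. 52.] [ 0.4985 -0.2372  0.096 ]
or [272.8 278. ] [ 5.6 52. ] [ 0.3756 -0.2177  0.096 ]
or [364.  129.5] [11.  8.] [ 0.5167 -0.0507  0.096 ]
red [335.5  85. ] [12.  13.4] [0.4931 0.0024 0.078 ]
```

View pics/w6.png

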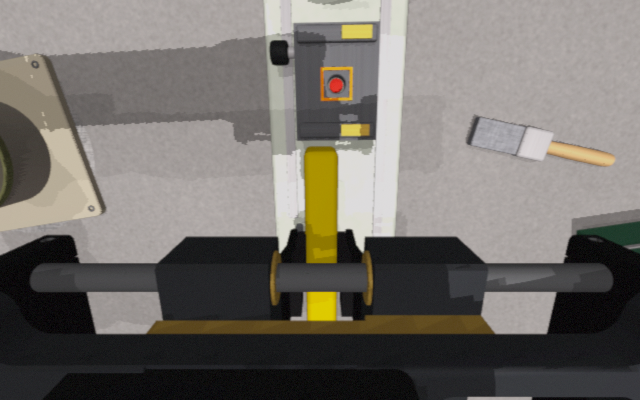

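The hole is at pixel (336,84), so (0.4933,0.0026), with the red button at (335,85) inside. The bar is straight in the hand at column 320. Moving over the hole and removing the small tilt.

Emit:
apply_moves:
  deltas:
    - {"translation": [0.009,0.032,0],"turn": [0,-0.02,0],"hand": 0.005}
    - {"translation": [0.009,0.032,0],"turn": [0,0,0],"hand": 0.005}
    - {"translation": [0.009,0.03,-0.03],"turn": [0,0,0],"hand": 0.005}
    - {"translation": [0,0,-0.03],"turn": [0,0,0],"hand": 0.005}
    - {"translation": [0,0,0],"turn": [0,0,0],"hand": 0.005}

```text
time: 12.55
ee_pos: [0.4955, 0.0042, 0.2293]
eef_rot: [0.764, 0.645, 0.004, 0.004]
ft_force: [-0.4, -0.5, -1.0]
width: 0.017
```

```bash
cat >> h.py <<'E'
def tip():
    s=st(); z=R.from_quat(s["eef_rot"]).as_matrix(); t=s["ee_pos"]+.088*z[:,2]; print("tip",t.round(4),"yaw",np.degrees(np.arctan2(z[1,1],z[0,1])).round(1),"z",z[:,2].round(3)); return t
E
python3 - <<'E'
from h import *
tip()
E
```

```text
t 12.55 p [0.4955 0.0042 0.2293] F [-0.4 -0.5 -1. ] w 0.017
tip [0.4965 0.0042 0.1413] yaw -9.7 z [ 0.011 -0.001 -1.   ]
```

Emit:
apply_moves:
  deltas:
    - {"translation": [-0.002,-0.0015,-0.012],"turn": [0,0.01,0.005],"hand": 0.005}
    - {"translation": [0,0,-0.01],"turn": [0,0,0],"hand": 0.005}
    - {"translation": [0,0,0],"turn": [0,0,0],"hand": 0.005}

```text
time: 12.85
ee_pos: [0.4954, 0.0023, 0.2104]
eef_rot: [0.763, 0.647, 0.001, 0.002]
ft_force: [-0.1, -0.2, -0.7]
width: 0.0169
```

```bash
python3 - <<'E'
from h import *
tip(); cv2.imwrite("pics/s7.png",cv2.resize(camera("scene")[130:220,270:400],None,fx=6,fy=6,interpolation=cv2.INTER_CUBIC)[:,:,::-1])
E
```

```text
t 12.85 p [0.4954 0.0023 0.2104] F [-0.1 -0.2 -0.7] w 0.0169
tip [0.4958 0.0022 0.1224] yaw -9.4 z [ 0.004 -0.001 -1.   ]
```

View pics/s7.png

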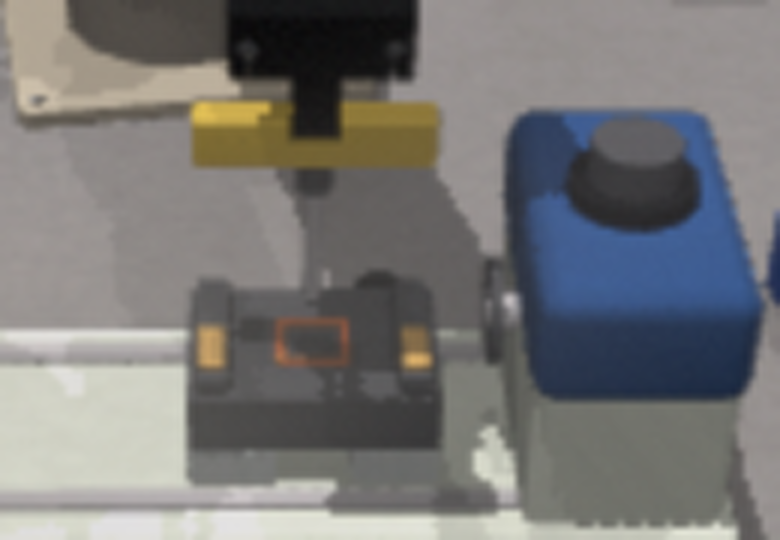

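The pin hangs straight and is lined up with the orange square (crop pixel ~(312,340)). Lowering into the hole.

Emit:
apply_moves:
  deltas:
    - {"translation": [-0.003,0.0,-0.01],"turn": [0,0.004,0],"hand": 0.005}
    - {"translation": [0,0,-0.008],"turn": [0,0,0],"hand": 0.005}
    - {"translation": [0,0,0],"turn": [0,0,0],"hand": 0.005}

```text
time: 13.2
ee_pos: [0.493, 0.0012, 0.1927]
eef_rot: [0.763, 0.646, 0.0, 0.001]
ft_force: [-0.2, 0.2, -1.3]
width: 0.0169
```

```bash
python3 - <<'E'
from h import *
tip()
E
```

```text
t 13.2 p [0.493  0.0012 0.1927] F [-0.2  0.2 -1.3] w 0.0169
tip [0.4932 0.0011 0.1047] yaw -9.5 z [ 0.002 -0.002 -1.   ]
```

Emit:
apply_moves:
  deltas:
    - {"translation": [0,0.002,-0.006],"turn": [0,0,0],"hand": 0.005}
    - {"translation": [0,0,-0.008],"turn": [0,0,0],"hand": 0.005}
    - {"translation": [0,0,-0.007],"turn": [0,0,0],"hand": 0.005}
    - {"translation": [0,0,0],"turn": [0,0,0],"hand": 0.005}

```text
time: 13.6
ee_pos: [0.4928, 0.0034, 0.1698]
eef_rot: [0.763, 0.646, 0.0, 0.001]
ft_force: [0.1, -0.1, -0.6]
width: 0.0168
```

Emit:
apply_moves:
  deltas:
    - {"translation": [0,0,-0.006],"turn": [0,0,0],"hand": 0.005}
    - {"translation": [0,0,-0.004],"turn": [0,0,0],"hand": 0.005}
    - {"translation": [0,0,-0.002],"turn": [0,0,0],"hand": 0.005}

```text
time: 13.9
ee_pos: [0.4939, 0.0035, 0.158]
eef_rot: [0.763, 0.646, 0.001, 0.002]
ft_force: [-1.0, 0.6, 4.5]
width: 0.0168
```

Emit:
apply_moves:
  deltas:
    - {"translation": [0,0,-0.003],"turn": [0,0,0],"hand": 0.005}
    - {"translation": [0,0,-0.002],"turn": [0,0,0],"hand": 0.005}

```text
time: 14.1
ee_pos: [0.4958, 0.0039, 0.1553]
eef_rot: [0.763, 0.646, 0.002, 0.004]
ft_force: [-3.0, -0.6, 23.9]
width: 0.0168
```

At the bottom (24 N, more than needed). Now pushing along the machine's -y with light downward bias.

Emit:
apply_moves:
  deltas:
    - {"translation": [-0.002,-0.006,0],"turn": [0,0,0],"hand": 0.005}
    - {"translation": [-0.0012,-0.008,-0.001],"turn": [0,0,0],"hand": 0.005}

```text
time: 14.3
ee_pos: [0.4933, -0.0076, 0.1559]
eef_rot: [0.762, 0.647, 0.004, 0.003]
ft_force: [-2.5, 3.5, 7.2]
width: 0.0168
```

Emit:
apply_moves:
  deltas:
    - {"translation": [-0.0012,-0.008,-0.0015],"turn": [0,0,0],"hand": 0.005}
    - {"translation": [-0.0012,-0.008,-0.0015],"turn": [0,0,0],"hand": 0.005}

```text
time: 14.5
ee_pos: [0.4924, -0.0218, 0.1554]
eef_rot: [0.762, 0.648, 0.006, 0.004]
ft_force: [-2.9, 3.4, 16.2]
width: 0.017
```

Emit:
apply_moves:
  deltas:
    - {"translation": [-0.0022,-0.008,-0.001],"turn": [0,0,0],"hand": 0.005}
    - {"translation": [-0.002,-0.008,-0.001],"turn": [0,0,0],"hand": 0.005}
    - {"translation": [-0.0015,-0.008,-0.001],"turn": [0,0,0],"hand": 0.005}

```text
time: 14.8
ee_pos: [0.4881, -0.0432, 0.1557]
eef_rot: [0.761, 0.649, 0.008, 0.004]
ft_force: [-2.6, 3.6, 10.7]
width: 0.0172
```

Emit:
apply_moves:
  deltas:
    - {"translation": [-0.002,-0.008,-0.0012],"turn": [0,0,0],"hand": 0.005}
    - {"translation": [-0.0016,-0.008,-0.0012],"turn": [0,0,0],"hand": 0.005}
    - {"translation": [-0.0015,-0.008,-0.0012],"turn": [0,0,0],"hand": 0.005}

```text
time: 15.1
ee_pos: [0.4847, -0.0651, 0.1555]
eef_rot: [0.76, 0.649, 0.01, 0.004]
ft_force: [-3.4, 3.0, 12.1]
width: 0.0167
```

```bash
python3 - <<'E'
from h import *
tip()
E
```

```text
t 15.1 p [ 0.4847 -0.0651  0.1555] F [-3.4  3.  12.1] w 0.0167
tip [ 0.4865 -0.0645  0.0675] yaw -9.0 z [ 0.021  0.006 -1.   ]
```

Emit:
apply_moves:
  deltas:
    - {"translation": [-0.002,-0.008,-0.0012],"turn": [-0.002,0.007,0],"hand": 0.005}
    - {"translation": [-0.002,-0.008,-0.0012],"turn": [-0.002,0.007,0],"hand": 0.005}
    - {"translation": [-0.0015,-0.008,-0.0012],"turn": [0,0.005,0],"hand": 0.005}

```text
time: 15.4
ee_pos: [0.4813, -0.0874, 0.1556]
eef_rot: [0.76, 0.65, 0.004, 0.001]
ft_force: [-2.1, 2.5, 11.1]
width: 0.0167
```

Emit:
apply_moves:
  deltas:
    - {"translation": [-0.0012,-0.006,-0.0012],"turn": [0,0,0],"hand": 0.005}
    - {"translation": [-0.0012,-0.006,-0.0012],"turn": [0,0,0],"hand": 0.005}

```text
time: 15.6
ee_pos: [0.4804, -0.0983, 0.1553]
eef_rot: [0.76, 0.65, 0.005, 0.001]
ft_force: [0.1, 3.6, 6.6]
width: 0.0166
```

Emit:
apply_moves:
  deltas:
    - {"translation": [-0.001,-0.006,-0.0015],"turn": [0,0,0],"hand": 0.005}
    - {"translation": [-0.001,-0.006,-0.0012],"turn": [0,0,0],"hand": 0.005}

```text
time: 15.8
ee_pos: [0.4802, -0.1085, 0.1543]
eef_rot: [0.759, 0.651, 0.007, 0.001]
ft_force: [0.1, 5.0, 4.6]
width: 0.017
```

```bash
python3 - <<'E'
from h import *
tip(); im=camera("scene"); cv2.imwrite("pics/s8.png",cv2.resize(im[125:225,220:400],None,fx=4.4,fy=4.4,interpolation=cv2.INTER_CUBIC)[:,:,::-1])
E
```

```text
t 15.8 p [ 0.4802 -0.1085  0.1543] F [0.1 5.  4.6] w 0.017
tip [ 0.4813 -0.1078  0.0663] yaw -8.8 z [ 0.013  0.007 -1.   ]
```

View pics/s8.png

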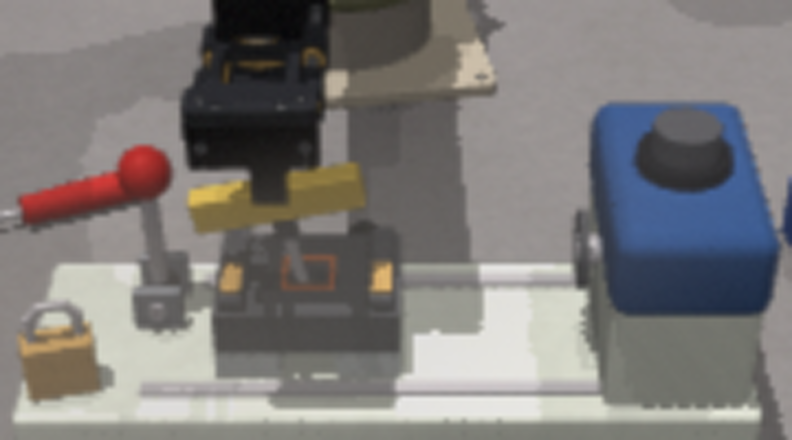

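The pin has pitched roughly 10° in the grip, but the vice is far out, with its square at crop (309,272). Computing its travel.

```bash
python3 - <<'E'
from h import *
c=calibration("scene")
for n,x0,x1 in (("s0",305,340),("s8",275,305)):
    if n=="s0": im=cv2.imread("pics/scene0.png")[:,:,::-1].copy(); 
    else: im=camera("scene")
    m=mask(im,(4,120,60),(22,255,255)); k=np.zeros_like(m); k[176:200,x0:x1]=m[176:200,x0:x1]
    for b in blobs(k,3)[:5]:
        r=cv2.boundingRect(b); print(n,r, plane(c,(r[0]+r[2]/2-.5,r[1]+r[3]/2-.5),.096).round(4))
H=np.array([.4933,.0026,.096])
print("pred px home",proj(c,H), "stop",proj(c,H-.092*YM),"62",proj(c,H-.062*YM))
E
```

```text
s0 (338, 185, 2, 6) [0.5045 0.0516 0.096 ]
pred px home [321.06200499 186.84573601] stop [289.10689059 186.93672041] 62 [299.53389781 186.90703205]
```

Emit:
apply_moves:
  deltas:
    - {"translation": [0,0,-0.003],"turn": [0,0,0],"hand": 0.005}
    - {"translation": [-0.0008,-0.005,-0.002],"turn": [0,0,0],"hand": 0.005}

```text
time: 16.1
ee_pos: [0.4824, -0.1122, 0.1527]
eef_rot: [0.759, 0.651, 0.01, 0.003]
ft_force: [-0.8, 4.8, 7.8]
width: 0.0173
```

```bash
python3 - <<'E'
from h import *
c=calibration("scene")
H=np.array([.4933,.0026,.096])
for n,im in (("home",cv2.imread("pics/scene0.png")[:,:,::-1].copy()),("now",camera("scene"))):
    m=mask(im,(12,90,110),(26,255,255)); k=np.zeros_like(m); k[170:202,262:350]=m[170:202,262:350]
    for b in blobs(k,4)[:6]:
        M=cv2.moments(b); print(n,cv2.contourArea(b),round(M["m10"]/M["m00"],2),round(M["m01"]/M["m00"],2),cv2.boundingRect(b))
for s in (0,.084,.088,.092): print(s,[proj(c,H-s*YM+d*YM+np.array([.02,0,.013])).round(2).tolist() for d in (.048,-.048)])
E
```

```text
home 17.5 338.7 187.81 (337, 185, 5, 7)
home 15.0 304.5 187.5 (303, 185, 4, 6)
now 158.5 276.66 173.09 (262, 170, 40, 9)
now 15.5 306.44 187.57 (304, 185, 5, 6)
now 15.5 272.31 187.81 (270, 185, 5, 6)
0 [[339.39, 187.28], [305.33, 187.38]]
0.084 [[309.59, 187.37], [275.48, 187.47]]
0.088 [[308.17, 187.37], [274.06, 187.47]]
0.092 [[306.75, 187.38], [272.63, 187.47]]
```

The inlays shifted 32.2 px against 32.6 predicted for 92 mm, so the vice is at the stop within about 1 mm. Lifting the pin out along its lean.

Emit:
apply_moves:
  deltas:
    - {"translation": [0,0.002,0.006],"turn": [0,0,0],"hand": 0.005}
    - {"translation": [-0.0003,-0.002,0.012],"turn": [0,0,0],"hand": 0.005}
    - {"translation": [-0.0003,-0.002,0.012],"turn": [0,0,0],"hand": 0.005}

```text
time: 16.45
ee_pos: [0.4812, -0.1143, 0.1832]
eef_rot: [0.759, 0.651, 0.01, 0.002]
ft_force: [-0.2, 0.0, -1.8]
width: 0.0167
```

Emit:
apply_moves:
  deltas:
    - {"translation": [0,-0.002,0.02],"turn": [0,0,0],"hand": 0.005}
    - {"translation": [0,0,0.04],"turn": [0,0,0],"hand": 0.005}
    - {"translation": [0,0,0.045],"turn": [0,0,0],"hand": 0.005}
    - {"translation": [0,0,0.045],"turn": [0,0,0],"hand": 0.005}
    - {"translation": [0,0,0.02],"turn": [0,0,0],"hand": 0.005}

```text
time: 16.95
ee_pos: [0.4774, -0.1184, 0.361]
eef_rot: [0.759, 0.651, 0.008, 0.002]
ft_force: [0.7, -0.1, -1.0]
width: 0.017
```

```bash
python3 - <<'E'
from h import *
tip()
c=calibration("scene"); im=camera("scene"); cv2.imwrite("pics/raw9.png",im[:,:,::-1])
m=mask(im,(12,90,110),(26,255,255)); k=np.zeros_like(m); k[180:202,262:350]=m[180:202,262:350]
for b in blobs(k,4)[:6]:
    M=cv2.moments(b); print(cv2.contourArea(b),round(M["m10"]/M["m00"],2),round(M["m01"]/M["m00"],2))
# yellow bar tilt in scene view
m=mask(im,(22,130,60),(35,255,255)); m[:, :200]=0; m[:,400:]=0; m[170:]=0
for b in blobs(m,15)[:3]:
    r=cv2.minAreaRect(b); bp=cv2.boxPoints(r); print("bar",np.round(r[0],1),np.round(r[1],1),round(r[2],1))
s=readout.read_state(); Rm=R.from_quat(s["eef_rot"]).as_matrix()
for t in (0,8,10,12,14,16,18):
    o=s["ee_pos"]-.003*Rm[:,2]; u=np.cos(np.radians(t))*Rm[:,0]-np.sin(np.radians(t))*Rm[:,2]
    a,b=proj(c,o+.055*u),proj(c,o-.055*u); print(t,a.round(1),b.round(1),np.degrees(np.arctan2(*(b-a)[::-1])).round(1))
E
```

```text
t 16.95 p [ 0.4774 -0.1184  0.361 ] F [ 0.7 -0.1 -1. ] w 0.017
tip [ 0.4786 -0.1178  0.273 ] yaw -8.8 z [ 0.014  0.008 -1.   ]
16.5 272.32 187.66
15.0 306.5 187.5
bar [273.7  98.7] [12.1 45.2] 79.7
0 [294.7  98. ] [249.2  98.4] 179.4
8 [294.4  95. ] [249.7 101.5] 171.7
10 [294.2  94.2] [250.  102.2] 169.8
12 [294.   93.4] [250.2 102.9] 167.8
14 [293.8  92.7] [250.5 103.7] 165.8
16 [293.6  91.9] [250.7 104.4] 163.8
18 [293.3  91.2] [251.1 105.1] 161.8
```

The button is out of contact and the vice stays at the stop. The bar is tilted 10° in the grip, so I'll pitch the tool to level it on the way back.

Emit:
apply_moves:
  deltas:
    - {"translation": [0.009,0.044,0],"turn": [-0.058,0.014,0],"hand": 0.005}
    - {"translation": [0.009,0.044,0],"turn": [-0.058,0.014,0],"hand": 0.005}
    - {"translation": [0.009,0.044,0],"turn": [-0.058,0.014,0],"hand": 0.005}
    - {"translation": [0.009,0.044,0],"turn": [0,0,0.045],"hand": 0.005}
    - {"translation": [0.009,0.044,0],"turn": [0,0,0.045],"hand": 0.005}

```text
time: 17.5
ee_pos: [0.5224, 0.0961, 0.3672]
eef_rot: [0.733, 0.674, -0.064, 0.065]
ft_force: [0.7, -0.6, -1.2]
width: 0.0167
```

Emit:
apply_moves:
  deltas:
    - {"translation": [0.009,0.044,0],"turn": [0,0,0.045],"hand": 0.005}
    - {"translation": [0.009,0.044,0],"turn": [0,0,0.043],"hand": 0.005}
    - {"translation": [0.009,0.044,0],"turn": [0,0,0],"hand": 0.005}
    - {"translation": [0.009,0.044,0],"turn": [0,0,0],"hand": 0.005}
    - {"translation": [0.009,0.044,0],"turn": [0,0,0],"hand": 0.005}

```text
time: 18.0
ee_pos: [0.5693, 0.3208, 0.368]
eef_rot: [0.704, 0.704, -0.062, 0.069]
ft_force: [0.8, -0.0, 0.2]
width: 0.0164
```

```bash
cat >> h.py <<'E'
def barpose(phi=10.0):
    s=st(); Rm=R.from_quat(s["eef_rot"]).as_matrix(); p=np.radians(phi)
    o=s["ee_pos"]-.003*Rm[:,2]; u=np.cos(p)*Rm[:,0]-np.sin(p)*Rm[:,2]; y=Rm[:,1]; d=-np.cross(y,u)*-1
    d=d if d[2]<0 else -d
    print("bar c",o.round(4),"axis",u.round(3),"pin dir",d.round(3),"tip",(o+.091*d).round(4)); return o,u,d
E
python3 - <<'E'
from h import *
barpose()
E
```

```text
t 18.0 p [0.5693 0.3208 0.368 ] F [ 0.8 -0.   0.2] w 0.0164
bar c [0.5692 0.3214 0.3709] axis [-0.002  1.    -0.011] pin dir [ 0.01  -0.011 -1.   ] tip [0.5701 0.3204 0.2799]
```

Emit:
apply_moves:
  deltas:
    - {"translation": [0.008,0.043,0],"turn": [0.011,0.01,0.022],"hand": 0.005}
    - {"translation": [0,0,-0.04],"turn": [0,0,0],"hand": 0.005}
    - {"translation": [0,0,-0.04],"turn": [0,0,0],"hand": 0.005}
    - {"translation": [0,0,-0.03],"turn": [0,0,0],"hand": 0.005}
    - {"translation": [0,0,0],"turn": [0,0,0],"hand": 0.005}

```text
time: 18.5
ee_pos: [0.5748, 0.3772, 0.2542]
eef_rot: [0.692, 0.717, -0.059, 0.059]
ft_force: [0.2, -0.6, -1.8]
width: 0.0169
```

```bash
python3 - <<'E'
from h import *
o,u,d=barpose()
c=calibration("scene"); im=camera("scene"); cv2.imwrite("pics/raw10.png",im[:,:,::-1])
m=mask(im,(22,130,60),(35,255,255)); m[:, :400]=0; m[:,490:]=0; m[180:]=0
for b in blobs(m,15)[:3]:
    r=cv2.minAreaRect(b); print("bar",np.round(r[0],1),np.round(r[1],1),round(r[2],1))
a,b=proj(c,o+.055*u),proj(c,o-.055*u); print("pred",a,b,np.degrees(np.arctan2(*(b-a)[::-1])))
E
```

```text
t 18.5 p [0.5748 0.3772 0.2542] F [ 0.2 -0.6 -1.8] w 0.0169
bar c [0.5748 0.3777 0.2571] axis [-0.035  0.999  0.007] pin dir [-0.004  0.007 -1.   ] tip [0.5745 0.3783 0.1661]
bar [470.6 140.8] [11.6 38.3] 81.9
bar [472.  175.3] [24.2  5.7] 2.6
pred [490.08628415 139.15104942] [451.00435047 143.5741172 ] 173.54306835603248
```

Emit:
apply_moves:
  deltas:
    - {"translation": [0.003,-0.0115,0],"turn": [-0.007,-0.004,-0.01],"hand": 0.005}
    - {"translation": [0,0,-0.025],"turn": [0,0,0],"hand": 0.005}
    - {"translation": [0,0,-0.02],"turn": [0,0,0],"hand": 0.005}
    - {"translation": [0,0,0],"turn": [0,0,0],"hand": 0.005}

```text
time: 18.95
ee_pos: [0.5822, 0.3629, 0.2202]
eef_rot: [0.699, 0.71, -0.055, 0.065]
ft_force: [0.4, 0.3, -0.8]
width: 0.017
```

```bash
python3 - <<'E'
from h import *
o,u,d=barpose()
c=calibration("scene"); im=camera("scene"); cv2.imwrite("pics/raw11.png",im[:,:,::-1])
m=mask(im,(22,130,60),(35,255,255)); m[:, :400]=0; m[:,510:]=0; m[174:]=0
for b in blobs(m,15)[:3]:
    r=cv2.minAreaRect(b); print("bar",np.round(r[0],1),np.round(r[1],1),round(r[2],1))
a,b=proj(c,o+.055*u),proj(c,o-.055*u); print("pred",a,b,np.degrees(np.arctan2(*(b-a)[::-1])))
E
```

```text
t 18.95 p [0.5822 0.3629 0.2202] F [ 0.4  0.3 -0.8] w 0.017
bar c [0.5822 0.3634 0.2231] axis [-0.018  1.     0.005] pin dir [ 0.012  0.005 -1.   ] tip [0.5832 0.3638 0.1321]
bar [465.  154.2] [11.1 40.6] 86.2
pred [482.873277   152.57385872] [443.87773212 156.70205436] 173.95698946202504
```

Emit:
apply_moves:
  deltas:
    - {"translation": [-0.004,0.0025,-0.012],"turn": [-0.005,0.01,0.006],"hand": 0.005}
    - {"translation": [0,0,0],"turn": [0,0,0],"hand": 0.005}

```text
time: 19.2
ee_pos: [0.5793, 0.3659, 0.2129]
eef_rot: [0.697, 0.712, -0.058, 0.063]
ft_force: [-0.8, -0.5, -1.4]
width: 0.0167
```

```bash
python3 - <<'E'
from h import *
barpose()
E
```

```text
t 19.2 p [0.5793 0.3659 0.2129] F [-0.8 -0.5 -1.4] w 0.0167
bar c [0.5793 0.3664 0.2159] axis [-0.022  1.     0.003] pin dir [ 0.006  0.003 -1.   ] tip [0.5799 0.3667 0.1249]
```

Emit:
apply_moves:
  deltas:
    - {"translation": [-0.0015,-0.0005,-0.02],"turn": [-0.003,0.006,0.002],"hand": 0.005}
    - {"translation": [0,0,-0.02],"turn": [0,0,0],"hand": 0.005}
    - {"translation": [0,0,-0.02],"turn": [0,0,0],"hand": 0.005}
    - {"translation": [0,0,-0.015],"turn": [0,0,0],"hand": 0.005}
    - {"translation": [0,0,0],"turn": [0,0,0],"hand": 0.005}

```text
time: 19.7
ee_pos: [0.5776, 0.3662, 0.1356]
eef_rot: [0.696, 0.713, -0.06, 0.062]
ft_force: [0.7, 0.1, -1.8]
width: 0.0167
```

```bash
python3 - <<'E'
from h import *
barpose()
E
```

```text
t 19.7 p [0.5776 0.3662 0.1356] F [ 0.7  0.1 -1.8] w 0.0167
bar c [0.5776 0.3667 0.1386] axis [-0.025  1.     0.002] pin dir [ 0.001  0.002 -1.   ] tip [0.5777 0.3668 0.0476]
```

Well centred. Lowering onto the posts.

Emit:
apply_moves:
  deltas:
    - {"translation": [0,-0.001,-0.015],"turn": [0,0,0],"hand": 0.005}
    - {"translation": [0,0,-0.012],"turn": [0,0,0],"hand": 0.005}
    - {"translation": [0,0,-0.005],"turn": [0,0,0],"hand": 0.005}
    - {"translation": [0,0,-0.002],"turn": [0,0,0],"hand": 0.005}

```text
time: 20.1
ee_pos: [0.578, 0.3656, 0.1004]
eef_rot: [0.696, 0.713, -0.059, 0.062]
ft_force: [-3.7, -2.3, 14.6]
width: 0.017
```

Seated (14.6 N at the expected height). Releasing.

Emit:
apply_moves:
  deltas:
    - {"translation": [0,0,0.0005],"turn": [0,0,0],"hand": 0.022}
    - {"translation": [0,0,0],"turn": [0,0,0],"hand": 0.03}
    - {"translation": [0,0,0],"turn": [0,0,0],"hand": 0.05}
    - {"translation": [0,0,0],"turn": [0,0,0],"hand": 0.06}
    - {"translation": [0,0,0],"turn": [0,0,0],"hand": 0.06}

```text
time: 20.6
ee_pos: [0.5787, 0.3664, 0.1027]
eef_rot: [0.696, 0.713, -0.058, 0.062]
ft_force: [-0.3, 0.2, -0.7]
width: 0.0461
```

Emit:
apply_moves:
  deltas:
    - {"translation": [0,0,0.01],"turn": [0,0,0],"hand": 0.06}
    - {"translation": [0,0.003,0.03],"turn": [0,0,0],"hand": 0.06}
    - {"translation": [0,0,0.045],"turn": [0.08,0,0],"hand": 0.06}
    - {"translation": [0,0,0.045],"turn": [0.08,0,0],"hand": 0.06}
    - {"translation": [0,0,0.045],"turn": [0.015,0,0],"hand": 0.06}

```text
time: 21.1
ee_pos: [0.5753, 0.3687, 0.279]
eef_rot: [0.697, 0.717, 0.003, -0.001]
ft_force: [0.7, 0.8, -0.3]
width: 0.0598
```

```bash
python3 - <<'E'
from h import *
tip()
c=calibration("wrist"); w=camera("wrist"); t=camera("scene")
for b in blobs(mask(w,(24,150,90),(34,255,255)),100)[:1]:
    r=cv2.minAreaRect(b); print(np.round(r[0],1),np.round(r[1],1),plane(c,r[0],.116).round(4),[plane(c,p,.116)[:2].round(4).tolist() for p in cv2.boxPoints(r)])
a=w[60:260,200:440]; b=t[130:250,360:520]; out=np.vstack([cv2.resize(a,(600,300)),cv2.resize(b,(600,300))]) ; cv2.imwrite("pics/f11.png",out[:,:,::-1])
E
```

```text
t 21.1 p [0.5753 0.3687 0.279 ] F [ 0.7  0.8 -0.3] w 0.0598
tip [0.5755 0.3692 0.191 ] yaw 1.7 z [ 0.001  0.006 -1.   ]
[321.5 178.5] [97. 15.] [0.5762 0.3714 0.116 ] [[0.5667, 0.4237], [0.5826, 0.4241], [0.5866, 0.3146], [0.5693, 0.3141]]
```

View pics/f11.png

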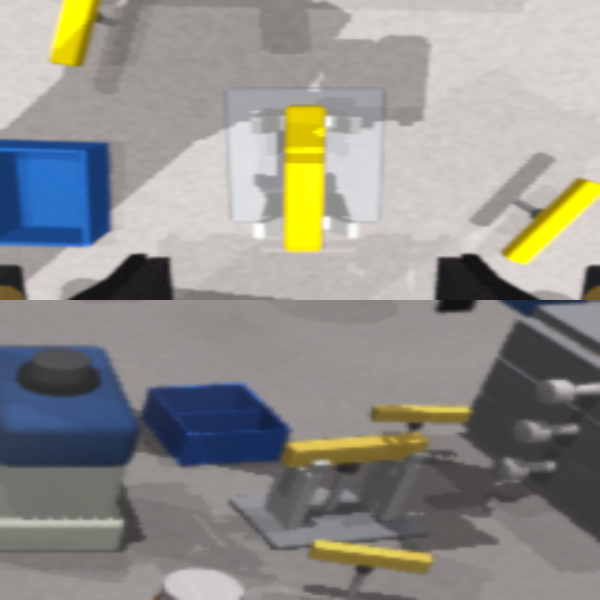

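The pin hangs level across both posts (upper view: bar at (305,180); lower view: (355,450)), and the neighbouring things are undisturbed. Going back to the lever.

Emit:
apply_moves:
  deltas:
    - {"translation": [-0.011,-0.043,0.03],"turn": [0,0,-0.031],"hand": 0.06}
    - {"translation": [-0.011,-0.043,0.01],"turn": [0,0,-0.031],"hand": 0.06}
    - {"translation": [-0.011,-0.043,0],"turn": [0,0,-0.031],"hand": 0.06}
    - {"translation": [-0.011,-0.043,0],"turn": [0,0,-0.031],"hand": 0.06}
    - {"translation": [-0.011,-0.043,0],"turn": [0,0,-0.031],"hand": 0.06}
  newtons: 30

```text
time: 21.7
ee_pos: [0.5175, 0.164, 0.3226]
eef_rot: [0.748, 0.664, 0.008, -0.001]
ft_force: [0.5, -1.4, 1.1]
width: 0.0598
```

Emit:
apply_moves:
  deltas:
    - {"translation": [-0.011,-0.043,0],"turn": [0,0,-0.031],"hand": 0.06}
    - {"translation": [-0.011,-0.043,0],"turn": [0,0,0],"hand": 0.06}
    - {"translation": [-0.011,-0.043,0],"turn": [0,0,0],"hand": 0.06}
    - {"translation": [-0.011,-0.043,0],"turn": [0,0,0],"hand": 0.06}
    - {"translation": [-0.011,-0.043,0],"turn": [0,0,0],"hand": 0.06}

```text
time: 22.2
ee_pos: [0.4586, -0.0574, 0.3246]
eef_rot: [0.758, 0.652, 0.008, 0.002]
ft_force: [1.2, -0.7, -0.1]
width: 0.0601
```

Emit:
apply_moves:
  deltas:
    - {"translation": [-0.011,-0.043,0],"turn": [0,0,0],"hand": 0.06}
    - {"translation": [-0.008,-0.04,0],"turn": [0,0,0],"hand": 0.06}
    - {"translation": [0,0,0],"turn": [0,0,0],"hand": 0.06}

```text
time: 22.5
ee_pos: [0.4358, -0.149, 0.3263]
eef_rot: [0.761, 0.649, 0.006, 0.005]
ft_force: [0.9, 0.1, -0.2]
width: 0.06
```

```bash
python3 - <<'E'
from h import *
tip(); lever("wrist")
E
```

```text
t 22.5 p [ 0.4358 -0.149   0.3263] F [ 0.9  0.1 -0.2] w 0.06
tip [ 0.4371 -0.1489  0.2383] yaw -9.1 z [ 0.015  0.    -1.   ]
lever lean deg 2.5 err px 0.6420574193221132 uv (321.0, 210.8392791748047) 14.714910507202148 ball [ 0.4333 -0.1875  0.1549]
```

Emit:
apply_moves:
  deltas:
    - {"translation": [-0.0025,-0.038,0],"turn": [0,0.014,0],"hand": 0.06}
    - {"translation": [0,0,-0.03],"turn": [0,0,0],"hand": 0.06}
    - {"translation": [0,0,-0.03],"turn": [0,0,0],"hand": 0.06}
    - {"translation": [0,0,-0.03],"turn": [0,0,0],"hand": 0.06}
    - {"translation": [0,0,0],"turn": [0,0,0],"hand": 0.06}

```text
time: 23.05
ee_pos: [0.4375, -0.1783, 0.2373]
eef_rot: [0.756, 0.654, 0.001, 0.003]
ft_force: [-0.7, 0.7, 0.9]
width: 0.0604
```

Emit:
apply_moves:
  deltas:
    - {"translation": [-0.004,-0.009,-0.03],"turn": [0,0,-0.01],"hand": 0.06}
    - {"translation": [0,0,-0.03],"turn": [0,0,0],"hand": 0.06}
    - {"translation": [0,0,-0.022],"turn": [0,0,0],"hand": 0.06}
    - {"translation": [0,0,0],"turn": [0,0,0],"hand": 0.06}

```text
time: 23.45
ee_pos: [0.4378, -0.1841, 0.1598]
eef_rot: [0.757, 0.653, 0.002, 0.006]
ft_force: [0.2, 0.6, 0.3]
width: 0.0603
```

Emit:
apply_moves:
  deltas:
    - {"translation": [-0.0045,-0.003,-0.009],"turn": [0,0,0],"hand": 0.03}
    - {"translation": [0,0,0],"turn": [0,0,0],"hand": 0.01}
    - {"translation": [0,0,0],"turn": [0,0,0],"hand": 0.01}
    - {"translation": [0,0,0],"turn": [0,0,0],"hand": 0.01}
    - {"translation": [0,0,0],"turn": [0,0,0],"hand": 0.01}

```text
time: 23.95
ee_pos: [0.435, -0.1869, 0.1561]
eef_rot: [0.757, 0.654, 0.002, 0.008]
ft_force: [-15.4, 4.0, 2.7]
width: 0.0279
```

Emit:
apply_moves:
  deltas:
    - {"translation": [0,0,0.001],"turn": [0,0,0],"hand": 0.055}
    - {"translation": [0,0,0],"turn": [0,0,0],"hand": 0.055}
    - {"translation": [-0.002,-0.001,-0.008],"turn": [0,0,0],"hand": 0.055}
    - {"translation": [0,0,-0.007],"turn": [0,0,0],"hand": 0.055}
    - {"translation": [0,0,0],"turn": [0,0,0],"hand": 0.055}

```text
time: 24.45
ee_pos: [0.4331, -0.1884, 0.1417]
eef_rot: [0.757, 0.654, 0.002, 0.009]
ft_force: [-0.0, -0.4, 0.2]
width: 0.0532
```

Emit:
apply_moves:
  deltas:
    - {"translation": [0,0,0],"turn": [0,0,0],"hand": 0.01}
    - {"translation": [0,0,0],"turn": [0,0,0],"hand": 0.01}
    - {"translation": [0,0,0],"turn": [0,0,0],"hand": 0.01}
    - {"translation": [0,0,0],"turn": [0,0,0],"hand": 0.01}

```text
time: 24.85
ee_pos: [0.4326, -0.1881, 0.1414]
eef_rot: [0.757, 0.654, 0.002, 0.008]
ft_force: [-4.4, 1.0, 0.9]
width: 0.0343
```

Emit:
apply_moves:
  deltas:
    - {"translation": [-0.0015,-0.0098,-0.001],"turn": [0,0,0],"hand": 0.01}
    - {"translation": [-0.0015,-0.0097,-0.002],"turn": [0,0,0],"hand": 0.01}
    - {"translation": [-0.0015,-0.0095,-0.003],"turn": [0,0,0],"hand": 0.01}

```text
time: 25.15
ee_pos: [0.4282, -0.2155, 0.1365]
eef_rot: [0.756, 0.655, 0.002, 0.008]
ft_force: [-1.7, 2.7, 4.6]
width: 0.0344
```

Emit:
apply_moves:
  deltas:
    - {"translation": [-0.0015,-0.0091,-0.0045],"turn": [0,0,0],"hand": 0.01}
    - {"translation": [-0.0014,-0.0087,-0.005],"turn": [0,0,0],"hand": 0.01}
    - {"translation": [-0.0013,-0.0081,-0.006],"turn": [0,0,0],"hand": 0.01}
    - {"translation": [-0.0012,-0.0074,-0.007],"turn": [0,0,0],"hand": 0.01}

```text
time: 25.55
ee_pos: [0.4224, -0.2518, 0.1149]
eef_rot: [0.756, 0.654, 0.001, 0.008]
ft_force: [-2.1, 0.5, 3.9]
width: 0.0341
```

Emit:
apply_moves:
  deltas:
    - {"translation": [-0.001,-0.0064,-0.009],"turn": [0,0,0],"hand": 0.01}
    - {"translation": [-0.0009,-0.0055,-0.009],"turn": [0,0,0],"hand": 0.01}
    - {"translation": [-0.0007,-0.0047,-0.009],"turn": [0,0,0],"hand": 0.01}
    - {"translation": [-0.0006,-0.0037,-0.009],"turn": [0,0,0],"hand": 0.01}

```text
time: 25.95
ee_pos: [0.4185, -0.2767, 0.0777]
eef_rot: [0.757, 0.653, -0.0, 0.01]
ft_force: [-2.3, 0.2, 2.0]
width: 0.0343
```

Emit:
apply_moves:
  deltas:
    - {"translation": [0,0.001,-0.004],"turn": [0,0,0],"hand": 0.01}
    - {"translation": [0,0,-0.003],"turn": [0,0,0],"hand": 0.01}

```text
time: 26.15
ee_pos: [0.4186, -0.2784, 0.0718]
eef_rot: [0.758, 0.653, -0.001, 0.011]
ft_force: [-15.3, 6.6, 36.4]
width: 0.0347
```

A hard stop at the bottom (36 N, ball at locked height). Releasing and checking.

Emit:
apply_moves:
  deltas:
    - {"translation": [0,0,0.001],"turn": [0,0,0],"hand": 0.06}
    - {"translation": [0,0,0],"turn": [0,0,0],"hand": 0.06}
    - {"translation": [0,0,0],"turn": [0,0,0],"hand": 0.06}
    - {"translation": [0,0,0.03],"turn": [0,0,0],"hand": 0.06}
    - {"translation": [0,0,0.04],"turn": [0,0,0],"hand": 0.06}

```text
time: 26.65
ee_pos: [0.4165, -0.2753, 0.1385]
eef_rot: [0.757, 0.653, -0.001, 0.006]
ft_force: [0.2, -1.0, 0.8]
width: 0.0583
```

Emit:
apply_moves:
  deltas:
    - {"translation": [0,0,0.04],"turn": [0,0,0],"hand": 0.06}
    - {"translation": [0,0,0.03],"turn": [0,0,0],"hand": 0.06}
    - {"translation": [0,0,0],"turn": [0,0,0],"hand": 0.06}

```text
time: 26.95
ee_pos: [0.4187, -0.2749, 0.2144]
eef_rot: [0.756, 0.654, 0.0, 0.009]
ft_force: [0.6, -0.3, 0.2]
width: 0.06
```

```bash
python3 - <<'E'
from h import *
st(); w=lever("wrist"); c=calibration("wrist"); cs=calibration("scene"); t=camera("scene")
m=mask(t,(12,90,110),(26,255,255)); k=np.zeros_like(m); k[180:202,262:350]=m[180:202,262:350]
for b in blobs(k,4)[:6]:
    M=cv2.moments(b); print(round(M["m10"]/M["m00"],2),round(M["m01"]/M["m00"],2))
for b in blobs(mask(w,(5,150,90),(22,255,255)),20)[:6]:
    r=cv2.minAreaRect(b); print("or",np.round(r[0],1),np.round(r[1],1),plane(c,r[0],.096).round(4))
for b in blobs(mask(w,(0,150,60),(4,255,255)),15)[:6]:
    r=cv2.minAreaRect(b); print("red",np.round(r[0],1),np.round(r[1],1))
print("stop hole",(np.array([.4933,.0026])-.092*YM[:2]).round(4))
out=np.vstack([cv2.resize(w[0:240,170:490],(600,330)),cv2.resize(t[120:260,200:520],(600,262))]); cv2.imwrite("pics/f12.png",out[:,:,::-1])
E
```

```text
t 26.95 p [ 0.4187 -0.2749  0.2144] F [ 0.6 -0.3  0.2] w 0.06
lever lean deg 75.5 err px 1.8432218970960046 uv (319.0, 186.453125) 17.57544708251953 ball [ 0.4196 -0.2743  0.0838]
272.22 187.68
306.5 187.5
285.57 185.47
or [411.5 324. ] [ 18. 345.] [ 0.4965 -0.442   0.096 ]
or [445.1 277.5] [53.5 20.1] [ 0.5353 -0.3894  0.096 ]
or [196.9 277.5] [20.1 53.5] [ 0.2777 -0.3502  0.096 ]
or [392.7 147.5] [25.4 48.8] [ 0.4912 -0.2451  0.096 ]
or [404.5 151. ] [25.5  6.8] [ 0.5019 -0.25    0.096 ]
red [165.4 165.6] [88.2 21.6]
red [319. 187.] [34. 34.]
stop hole [ 0.4789 -0.0883]
```

The lever is down. One last numeric check of the vice and button from above before handing in; the picture limit is reached.

Emit:
apply_moves:
  deltas:
    - {"translation": [0.006,0.02,0.04],"turn": [0,0,0],"hand": 0.06}
    - {"translation": [0.01,0.03,0.03],"turn": [0,0,0],"hand": 0.06}
    - {"translation": [0.01,0.03,0],"turn": [0,0,0],"hand": 0.06}
    - {"translation": [0,0,0],"turn": [0,0,0],"hand": 0.06}

```text
time: 27.45
ee_pos: [0.441, -0.1912, 0.2769]
eef_rot: [0.757, 0.653, -0.0, 0.002]
ft_force: [-0.1, -0.9, -0.3]
width: 0.0601
```

```bash
python3 - <<'E'
from h import *
st(); c=calibration("wrist"); w=camera("wrist")
H=np.array([.4789,-.0883,.096]); print("expect",proj(c,H).round(1), "button up",proj(c,H-[0,0,.018]).round(1),"down",proj(c,H-[0,0,.027]).round(1))
for n,lo,hi,z in (("or",(8,150,90),(22,255,255),.096),("red",(0,150,60),(5,255,255),.078)):
    for b in blobs(mask(w,lo,hi),25)[:7]:
        r=cv2.minAreaRect(b); print(n,np.round(r[0],1),np.round(r[1],1),plane(c,r[0],z).round(4))
lever("wrist")
E
```

```text
t 27.45 p [ 0.441  -0.1912  0.2769] F [-0.1 -0.9 -0.3] w 0.0601
expect [341.3  77.8] button up [340.2  79.4] down [339.8  80.2]
or [409.5 324. ] [ 16. 339.] [ 0.5298 -0.4086  0.096 ]
or [341.2  77.7] [31.5 34.2] [ 0.4789 -0.0882  0.096 ]
or [359.5 125. ] [10. 27.] [ 0.4926 -0.14    0.096 ]
or [378.1 211. ] [40.2 18.9] [ 0.5034 -0.2434  0.096 ]
or [449.8 277.9] [52.1 10.6] [ 0.5857 -0.3468  0.096 ]
or [192.  277.9] [10.1 52.2] [ 0.2591 -0.2981  0.096 ]
red [189.9 218. ] [68.1 17.7] [ 0.2687 -0.2239  0.078 ]
red [312.5 243.4] [27.2 25.8] [ 0.4173 -0.2813  0.078 ]
red [340.  80.] [14. 12.] [ 0.4785 -0.0888  0.078 ]
lever lean deg 66.5 err px 2.2161777383919254 uv (313.0, 241.24000549316406) 13.796394348144531 ball [ 0.4203 -0.2695  0.0979]
```

The hole is at (0.4789,-0.0882), exactly 92 mm from where it started. The button shows in the hole the same size as before.

```bash
python3 -c "
from bench import order; print(order.close_job())"
```

```text
the job is handed in; nothing more can be done
None
```

The job is handed in at about 27.5 s of the 72 s allowed. I raised the lever to its stop, pressed the button with the pin and pushed the vice out with the button held down. Then I lifted the pin out, hung it back in its stand, and only after that pressed the lever down to its hard stop.

**Last checks**
- **Vice:** the wrist camera put the hole 92 mm from home. The scene camera's earlier estimate was about 1 mm short, which is within its resolution.
- **Button:** it shows in the hole at about the same size and position as before. The view from above barely separates up from down, so this is only weak evidence that it sprang up.
- **Pin:** it lay level across both posts in the picture taken after I let go.
- **Lever:** it stopped hard at 36 N at about its original locked height. After release the camera put it at the same lean as when it was first locked, within about 1.5°. A later wrist reading of 66.5° disagreed, but the ball was partly hidden then.

**What went wrong on the way**
- The first grip on the lever ball slipped, so I gripped again lower and harder.
- The pin pitched about 10° in the fingers during the push; I tilted the tool to level it before hanging it back.
- The last picture could not be viewed because the 12-picture limit was reached, so the final checks are numbers only. The bystanders were not all rechecked. The ones near the stand looked undisturbed in the last picture I could view.

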